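Prop the keepsake box open and put the harmonica away

TASK

Swing the wooden keepsake box's lid open past upright so that it leans back by itself, flip the brass stay inside the box fully up, then ease the lid gently back down (do not let it drop) until it rests on the stay. Then pick up the chrome harmonica, reach in under the propped lid and lay it flat on the floor of the box, leaving the lid resting on the upright stay. Set the harmonica down softly, and leave the frog, the small box and the clamp where they are.

Things in the scene. Friction and masses are not known exactly. Their poses are not given: they have to be found in the camera images.
- box: Keepsake box of mid-brown wood, stacked on a pale closed base box (144 x 254 mm, 45 mm high); both are fixed. 150 mm deep (its x), 260 mm wide (its y), walls 55 mm high and 7 mm thick, blue cloth-covered inner floor 15 mm above the underside. Origin: centre of its underside, 45 mm above the table, z up. The lid's hinge runs along the top of its +x wall (away from the robot); the stay is inside near its +y wall.
- lid (a joint): Dark wooden lid, plate 170 mm (hinge to front) x 260 x 9 mm, 0.2 kg, lying on the walls (its underside at box z 55.5 mm). 0 rad = shut, grows as the front rises, stop at 1.75. No handle: the front edge overhangs the box's -x wall by 20 mm and can be pushed up from beneath. Below 1.57 rad it falls shut unless held; past that it leans back on the stop. On the raised stay it reads about 1.01.
- lid_hinge (a point): Point on the lid's hinge axis, in the middle of the box's width, at mid-thickness of the lid; at box x +75 mm, z 60 mm. The hinge axis is the box's y. The lid plate runs straight out from here to lid_lip.
- lid_lip (a point): Middle of the lid's free edge (mid-thickness), 170 mm from the hinge; moves with the lid.
- stay (a joint): Brass stay under the lid: flat bar, 103 mm pivot to tip, 10 mm thick (box y), 12 mm deep, 60 g. 0 rad = lying level, pointing to the hinge (box +x); grows as the tip swings up about box y; fully up is the stop at 0.90 rad, the tip still leaning to the hinge side. A stiff pivot (0.07 N m) keeps it where it is left. The lid rests on its tip and tends to push it towards the stop.
- stay_pivot (a point): The stay's pivot, fixed in the box at box x -40 mm, y +88 mm, z 41 mm (14 mm below the rim), on a brass post 16 mm long and 8 mm thick on the +y side of the bar. Clear space beside the bar: 30 mm to the +y wall (except at the post), all free on the -y side, 20 mm beneath.
- stay_tip (a point): Centre of the stay's rounded free end (6 mm radius), 103 mm from the pivot, mid-thickness; moves with the stay.
- harmonica: Harmonica with chrome covers and dark comb, 104 mm long (its x), 32 mm wide (y), 28 mm tall (z), 0.13 kg, loose on the table to one side of the box. Origin: centre of the underside.
- frog: Green ceramic frog figurine, 80 mm across and 77 mm tall, loose on the table on the other side of the box; bystander. Origin: centre of the underside.
- small_box: The smaller wooden box with a sliding lid, 100 x 160 x 51 mm, loose on the table beyond the keepsake box to one side; bystander. Origin: centre of the underside.
- clamp: Grey plastic spring-clip music stand clamp, 95 x 26 mm, 43 mm tall, loose on the table beyond the keepsake box to the other side; bystander. Origin: centre of the underside.
Mind the look-alikes: they are no part of the job. Leave any blue or turquoise look-alike of the harmonica alone.

How it is judged:
On the way, in this order (a step that is already met when the one before it is completed fails the run):
1. the lid leans back open past upright by itself (value of joint lid above 1.62 rad and contact force between the fingers and box below 0.1 N), for 0.2 s.
2. the stay is flipped fully up while the lid is open (value of joint stay above 0.8 rad and value of joint lid above 1.5 rad), for 0.2 s.
3. the lid has been lowered, rests on the raised stay and has been let go (value of joint stay above 0.8 rad and value of joint lid between 0.92 and 1.1 rad and contact force between the fingers and box below 0.1 N), for 0.3 s.
4. the harmonica is let go, flat inside the box, with the lid still on its stay (value of joint stay above 0.8 rad and value of joint lid between 0.92 and 1.1 rad and x of harmonica in the frame of box between -0.05 and 0.05 m and y of harmonica in the frame of box between -0.11 and 0.11 m and z of harmonica in the frame of box between 0.01 and 0.02 m and angle between harmonica's own z axis and vertical below 0.12 rad and linear speed of harmonica below 0.02 m/s and contact force between the fingers and harmonica below 0.1 N), for 0.3 s.
At the end, for the whole second after the job is handed in: The stay is fully up (over 0.80 rad), the lid rests on it (0.92 to 1.10 rad), and the harmonica lies flat (within 0.12 rad) and still on the box's inner floor (its origin 10 to 20 mm above the box's underside, within 50 mm of the middle in box x and 110 mm in box y), released (all of step 4); the robot touches nothing.
It fails at once if the lid drops or slams (closing faster than 1.8 rad/s) (velocity of joint lid below -1.8 rad/s).
It fails at once if the harmonica is dropped or rammed into the box (over 60 N) (contact force between harmonica and box above 60 N).
It fails at once if the frog is shifted by more than 20 mm or tipped (distance of frog from where it was at the start of the episode above 0.02 m or angle between frog's own z axis and vertical above 0.4 rad).
It fails at once if the small box is shifted by more than 20 mm or tipped (distance of small_box from where it was at the start of the episode above 0.02 m or angle between small_box's own z axis and vertical above 0.4 rad).
It fails at once if the clamp is shifted by more than 20 mm or tipped (distance of clamp from where it was at the start of the episode above 0.02 m or angle between clamp's own z axis and vertical above 0.4 rad).
It also fails if it takes over 72 s, if anything falls off the work surface, if the arm or the gripper's body presses on something with over 40 N, if the wrist force passes 120 N, or if a joint passes its speed limit or range.

ROBOT

A 6-joint arm with a two-finger parallel gripper is mounted at the origin on the work surface. World frame = base frame: x ahead of the robot, y to its left, z up, the work surface at z = 0. Lengths are in m, angles in rad, forces in N, time in s.
With the tool pointing down it reaches from about 0.225 to 0.875 m from the base axis. Payload 3.4 kg.
Tool frame: the origin (TCP) lies midway between the tips of the shut fingers; the grasp point (between the pads) lies 19 mm behind it (manip.tcp_to_grasp is the distance from the TCP to the grasp point, in m); x points along the fingers, y is the direction in which the jaws open and shut, and the axes are right-handed (so a half turn about x gives the same grasp; the last joint's range is limited). The gripper opens to 85 mm and grips with 20 to 120 N. Pads are 22 mm wide; open, the fingers measure 114 mm over their backs; the gripper's body (76 mm by 85 mm) begins 54 mm behind the grasp point. The pads swing forward as they close: fully open they stand 13 mm farther back than shut.
Start: joints at [-1.268, 0.276, 1.505, -0, 1.361, -0.121], TCP at [0.236, -0.524, 0.231] pointing down, gripper open.
Joint ranges: [-2.89, 2.89], [-0.75, 2.08], [0.22, 2.7], [-1.18, 4.32], [0.11, 2.71], [-2.7, 2.7]. Speed limits (rad/s): [2.57, 2.57, 3.14, 3.14, 3.14, 3.14].

INTERFACE

Orientations are given as a unit quaternion [w, x, y, z].
In Python, from rig import readout, eyes, job, manip gives the robot as it stands. The module is installed in compiled form; this text tells all that it offers.
- The arm moves only by the tool carry_out, never from a script. Its argument "deltas" is one flat list of numbers, 7 for each row, row after row: the shift along the tool's x, y, z scaled (see below), then the turn, a rotation vector about the tool's x, y, z scaled (see below), then the opening, from -1 (shut) to 1 (fully open). In form: [dx, dy, dz, ax, ay, az, grip, dx, dy, dz, ax, ay, az, grip, ...]. A call has 1 to 10 rows; each row shifts and turns the commanded pose from where the row before left it, along the tool's axes as they then stand; what a row does not reach is not made up. The controller multiplies each number of a shift by 60 mm and each number of a turn by 4 degrees. A row lasts 1/8 s, in which the tool goes at most 62.5 mm and 10.7 degrees, less where a joint would pass 70% of its speed; a pose out of reach is approached as far as the arm can. A call with a number of a shift or a turn outside -1 to 1 is refused whole. A call with a gripper value outside its range is refused whole. The fingers move at their own pace and stop on an object; "newtons" is the grip in N (left out, the last holds). Time passes only in rows, so rows that do not move let the fingers close. It gives the time, the measured TCP pose, the force and the opening at its end, in the units of the state.
- readout.get_state(): the state, without advancing time (a new reading comes with each control period).
- eyes.get_image(name): name is "scene" or "top"; returns a dict with "color" (480x640x3 uint8, red, green, blue), "z_map" (480x640 float32, m along the optical axis (not along the pixel's ray), 0 where there is no reading), "mtx" (3x3 intrinsics, pixels), "origin" and "orientation" of the camera in the world. Camera axes: x right, y down, z forward; pixel columns grow to the right and rows downward; lengths in m; the calibration is good to about 2 mm. A picture is of the moment at which its call begins.
- job.sign_off(): hands the job in, once; it reports no verdict.
The state is a dict: "clock": time; "qpos": joint angles; "qd": joint speeds; "effort": joint torques, N m; "position": TCP position; "ee_rot": TCP orientation; "contact_force": force on the tool from outside, world axes, zero at the start; "moment": the same for the moment, N m; "width": finger opening in m.
Only numpy, scipy, OpenCV 4.12 (cv2) and the standard library are available. Lean on these libraries where they do the work, as an engineer would, in place of code of your own. Each camera call takes 0.05 s, during which the arm holds its last target.

## Working session

There is one attempt and no reset: what is moved stays moved. The work goes in short steps, Python scripts to look and compute and a tool call to move; the robot and the scene stay as the last step left them, time stands still between calls to the robot, and variables do not carry over. Pictures are saved under pics/ and viewed, and the job is handed in when it is done.

Besides the shell and the picture viewer there is one more tool, called after "Emit:" by a JSON object that holds its "name" and its "arguments", one argument or row to a line. carry_out: Moves the arm, as the interface text tells. Its arguments: {"type":"object","properties":{"deltas":{"type":"array"},"newtons":{"type":"number"}},"required":["deltas"]}

```bash
mkdir -p pics; ls; cat > h.py <<'E'
import numpy as np, cv2
from rig import readout, eyes, job, manip
from scipy.spatial.transform import Rotation as R
def rot(q): return R.from_quat([q[1],q[2],q[3],q[0]])
def grab(n,f=None):
    d=eyes.get_image(n)
    if f: cv2.imwrite('pics/'+f,d['color'][:,:,::-1])
    return d
def pts(d):
    z=d['z_map']; K=d['mtx']; v,u=np.mgrid[:480,:640]
    p=np.stack([(u-K[0,2])/K[0,0]*z,(v-K[1,2])/K[1,1]*z,z],-1)
    return p@rot(d['orientation']).as_matrix().T+np.array(d['origin'])
def proj(d,P):
    P=np.atleast_2d(P); c=(P-np.array(d['origin']))@rot(d['orientation']).as_matrix()
    return c[:,:2]/c[:,2:]*[d['mtx'][0,0],d['mtx'][1,1]]+[d['mtx'][0,2],d['mtx'][1,2]]
E
python3 - <<'E'
from h import *
for n in('scene','top'):
    d=grab(n,n+'1.png'); print(n,d['origin'],d['orientation'],d['mtx'].tolist() if hasattr(d['mtx'],'tolist') else d['mtx'])
    np.savez('/tmp/'+n+'1.npz',**{k:np.array(v) for k,v in d.items()})
print(readout.get_state()); print(manip.tcp_to_grasp)
E
```

```text
pics
scene [ 1.18615841 -0.01599307  1.13561843] [-0.19977734  0.69015129  0.6705938  -0.18461897] [[499.6664805848973, 0.0, 317.90653192603025], [0.0, 499.6664805848973, 240.0580887016522], [0.0, 0.0, 1.0]]
top [4.70696644e-01 8.34828115e-04 1.17084923e+00] [-0.01865424  0.71312148 -0.70051689  0.01964327] [[461.2305079605041, 0.0, 315.6543175389205], [0.0, 461.2305079605041, 238.5127731716488], [0.0, 0.0, 1.0]]
{'clock': 0.1, 'qpos': array([-1.26800514e+00,  2.76558753e-01,  1.50598708e+00, -2.65146716e-05,
        1.36071152e+00, -1.20984153e-01]), 'qd': array([-0.00029315, -0.00326682, -0.00296145, -0.00166197,  0.00101583,
       -0.00077875]), 'effort': array([ 8.50088800e-04, -4.17701697e+01, -2.46404368e+01, -1.85363087e-04,
        5.80194552e-03, -1.04991378e-05]), 'position': array([ 0.23629833, -0.52369427,  0.23051857]), 'ee_rot': array([-0.14812517, -0.6912296 , -0.14929577,  0.69135472]), 'contact_force': array([0.11612914, 0.0694798 , 0.31678983]), 'moment': array([ 0.01780558,  0.01894194, -0.0199857 ]), 'width': 0.08554766923835755}
0.0187
```

View pics/scene1.png

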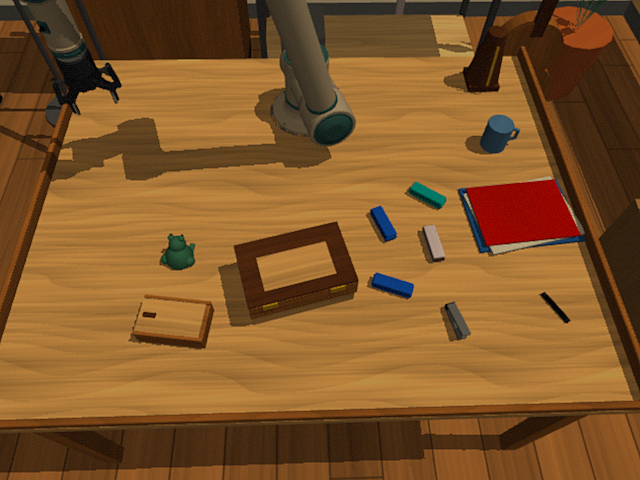

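View pics/top1.png

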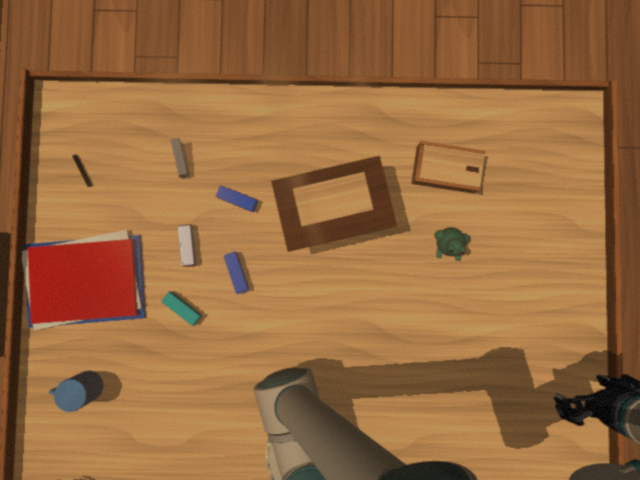

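The top view shows the keepsake box lid at about (340,205) and the frog at (452,242). The small box is at (450,168) and the grey clamp at (180,158). There are four harmonica-shaped candidates in the top view:
- chrome/pale at (187,245)
- blue at (237,199)
- blue at (236,272)
- turquoise at (182,308)

The pale one fits "chrome covers". I'll confirm it in a crop and measure it.

```bash
cat > m.py <<'E'
from h import *
d={n:dict(np.load(f'/tmp/{n}1.npz')) for n in('scene','top')}
a=cv2.resize(d['scene']['color'][180:350,350:490],None,fx=3,fy=3,interpolation=cv2.INTER_CUBIC)
b=cv2.resize(d['top']['color'][130:330,150:270],None,fx=2.5,fy=2.5,interpolation=cv2.INTER_CUBIC)
c=np.zeros((max(a.shape[0],b.shape[0]),a.shape[1]+b.shape[1],3),np.uint8);c[:a.shape[0],:a.shape[1]]=a;c[:b.shape[0],a.shape[1]:]=b
cv2.imwrite('pics/crop1.png',c[:,:,::-1])
for n in d:
    P=pts(d[n]); 
    # lid: height ~0.11 ; print rects of points by height clusters
    z=P[...,2]
    def rect(m,nm):
        k,l,s,_=cv2.connectedComponentsWithStats(m.astype(np.uint8))
        for i in range(1,k):
            if s[i,4]<60: continue
            mm=l==i; q=P[mm]
            r=cv2.minAreaRect(q[:,:2].astype(np.float32))
            print(n,nm,'px',s[i,:5].tolist(),'c',np.round(r[0],4),'sz',np.round(r[1],4),'ang',round(r[2],1),'z',np.round(np.percentile(q[:,2],[5,50,95]),4),'col',np.median(d[n]['color'][mm],0))
    w=(P[...,0]>0.25)&(P[...,0]<0.95)&(P[...,1]>-.4)&(P[...,1]<.5)
    rect(w&(z>0.1)&(z<.125),'lid')
    rect(w&(z>0.013)&(z<.095),'low')
E
python3 m.py
```

```text
scene lid px [233, 222, 125, 88, 7178] c [ 0.6172 -0.0397] sz [0.1755 0.2601] ang 14.2 z [0.1054 0.109  0.1124] col [73. 37. 16.]
scene low px [408, 182, 38, 26, 433] c [0.3591 0.3295] sz [0.1044 0.037 ] ang 52.5 z [0.0153 0.026  0.0311] col [  0. 118.  98.]
scene low px [463, 186, 40, 69, 1213] c [0.443  0.4672] sz [0.2203 0.0661] ang 0.4 z [0.0145 0.02   0.024 ] col [149.   7.   0.]
scene low px [370, 206, 27, 35, 444] c [0.4514 0.1967] sz [0.1034 0.0348] ang 20.5 z [0.0154 0.0263 0.0303] col [ 11.  57. 124.]
scene low px [422, 225, 23, 37, 460] c [0.5155 0.3215] sz [0.1044 0.0338] ang 6.5 z [0.0161 0.0266 0.0306] col [172. 147. 131.]
scene low px [160, 234, 35, 35, 785] c [ 0.5454 -0.3356] sz [0.0775 0.0713] ang 51.3 z [0.0166 0.0406 0.0727] col [35. 67. 42.]
scene low px [371, 273, 43, 24, 552] c [0.6362 0.2006] sz [0.1039 0.0353] ang 71.0 z [0.0162 0.0263 0.0302] col [ 12.  58. 125.]
scene low px [248, 283, 110, 41, 1370] c [ 0.6976 -0.0193] sz [0.0106 0.2594] ang 14.5 z [0.0171 0.0585 0.0915] col [75. 43. 16.]
scene low px [138, 295, 75, 53, 3153] c [ 0.7221 -0.3257] sz [0.162 
[... 890 characters left out ...]
105  0.0318] ang 68.9 z [0.0216 0.0279 0.0319] col [ 76.  81. 130.]
top low px [178, 224, 18, 43, 569] c [0.5111 0.3227] sz [0.1039 0.0335] ang 7.0 z [0.0186 0.0278 0.0316] col [187. 169. 154.]
top low px [434, 227, 36, 32, 761] c [ 0.5342 -0.334 ] sz [0.0818 0.0735] ang 61.7 z [0.0175 0.0426 0.0753] col [63. 77. 51.]
top low px [112, 230, 29, 87, 1757] c [0.4392 0.4669] sz [0.2142 0.0668] ang 0.4 z [0.0154 0.021  0.0248] col [165.  43.  30.]
top low px [224, 251, 25, 43, 565] c [0.4455 0.1974] sz [0.1034 0.033 ] ang 20.0 z [0.019  0.0281 0.0321] col [ 81.  85. 130.]
top low px [161, 291, 41, 35, 587] c [0.3548 0.3308] sz [0.1042 0.0329] ang 54.4 z [0.0177 0.028  0.0315] col [ 62. 133. 113.]
```

```bash
sleep 1; ls -la pics
```

```text
total 1328
drwxr-xr-x 2 agent agent   4096 Dec  6 06:15 .
drwxr-xr-x 3 agent agent   4096 Dec  6 06:15 ..
-rw-r--r-- 1 agent agent 394552 Dec  6 06:15 crop1.png
-rw-r--r-- 1 agent agent 490148 Dec  6 06:15 scene1.png
-rw-r--r-- 1 agent agent 461471 Dec  6 06:15 top1.png
```

View pics/crop1.png

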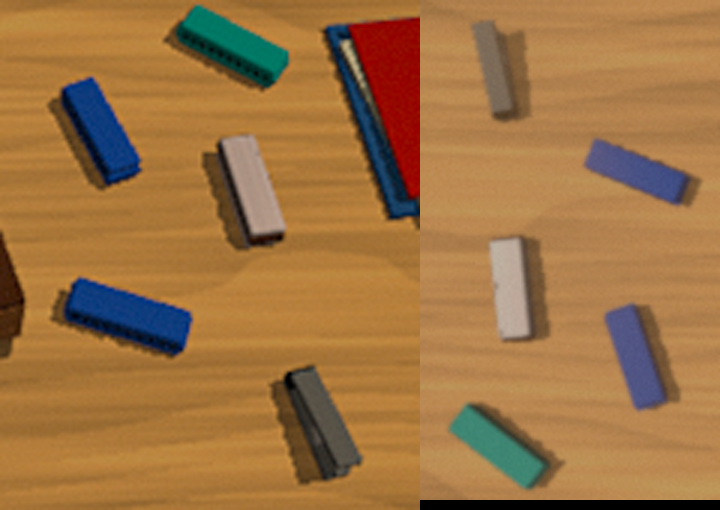

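The crop shows that the pale/chrome one with the dark comb, at top (187,245) / scene (432,242), is the harmonica. The blue and turquoise ones are decoys. The sizes match what was given: 104x33 mm for the harmonica and about 170x260 mm for the lid, with its top at z 0.1095. Next I'll write a planning helper.

```bash
cat > plan.py <<'E'
from h import *
import json,os
TH=np.deg2rad(14.3); O=np.array([.6243,-.037,.045]); 
BR=R.from_euler('z',TH).as_matrix()
def B(x,y,z): return O+BR@(np.array([x,y,z])/1000)
def ori(down,s=1,yaw=None,jaw='y'):
    """tool x: 'down' deg below horizontal (90=straight down) heading box +x; jaw along s*box y, or for jaw='x' jaw in the xz plane"""
    M=BR if yaw is None else R.from_euler('z',np.deg2rad(yaw)).as_matrix()
    a=np.deg2rad(down); x=np.array([np.cos(a),0,-np.sin(a)]); y=np.array([0,s,0])*1.
    if jaw=='x': y=s*np.array([np.sin(a),0,np.cos(a)])
    return M@np.stack([x,y,np.cross(x,y)],1)
def st(): return readout.get_state()
def rows(wps,start=None):
    """wps: list of (pos,Rmat,grip,nmin). interpolates from the commanded pose; prints rows of <=10"""
    s=st(); p,Rm=(np.array(s['position']),rot(s['ee_rot']).as_matrix()) if start is None else start
    out=[]
    for pos,Rt,g,nmin in wps:
        dv=R.from_matrix(Rm.T@Rt).as_rotvec(); 
        n=int(max(nmin,np.ceil(np.linalg.norm(pos-p)/.058),np.ceil(np.abs(dv).max()/np.deg2rad(3.95)),np.ceil(np.linalg.norm(dv)/np.deg2rad(10))))
        p0=p.copy()
        for i in range(n):
            tgt=p0+(pos-p0)*(i+1)/n; rem=R.from_matrix(Rm.T@Rt).as_rotvec()/(n-i)
            d=np.round(np.clip(np.r_[Rm.T@(tgt-p)/.06, np.rad2deg(rem)/4],-1,1),2)
            out.append(list(d)+[g]); p=p+Rm@d[:3]*.06; Rm=Rm@R.from_rotvec(np.deg2rad(d[3:]*4)).as_matrix()
    for k in range(0,len(out),10): print('[',', '.join(', '.join('%g'%(v+0) for v in r) for r in out[k:k+10]),']')
    print(len(out),'rows; end',np.round(p,4))
    return p,Rm
def show():
    s=st(); Rm=rot(s['ee_rot']).as_matrix(); bp=(BR.T@(s['position']-O))*1000
    print('t',round(s['clock'],2),'pos',np.round(s['position'],4),'box mm',np.round(bp,1),'toolx(box)',np.round(BR.T@Rm[:,0],3),'tooly',np.round(BR.T@Rm[:,1],3),'q',np.round(s['qpos'],2),'F',np.round(s['contact_force'],1),'w',round(s['width'],4))
E
python3 - <<'E'
from plan import *
show()
for s in(1,-1):
    print(s); rows([(B(-150,0,110),ori(35,s),-1,10)])
E
```

```text
t 0.1 pos [ 0.2363 -0.5237  0.2305] box mm [-496.2 -375.8  185.5] toolx(box) [-0.     0.002 -1.   ] tooly [ 0.173 -0.985 -0.002] q [-1.27  0.28  1.51 -0.    1.36 -0.12] F [0.1 0.1 0.3] w 0.0855
1
[ 0.03, -0.13, -0.17, -0.97, -0.05, 0.51, -1, 0.03, -0.12, -0.19, -0.97, -0.04, 0.51, -1, 0.02, -0.11, -0.19, -0.97, -0.04, 0.51, -1, 0.02, -0.1, -0.19, -0.97, -0.04, 0.51, -1, 0.02, -0.09, -0.21, -0.97, -0.04, 0.51, -1, 0.01, -0.07, -0.21, -0.97, -0.04, 0.51, -1, 0.01, -0.05, -0.21, -0.97, -0.04, 0.51, -1, 0, -0.05, -0.22, -0.97, -0.04, 0.51, -1, 0.01, -0.02, -0.21, -0.97, -0.04, 0.51, -1, 0, -0.02, -0.22, -0.97, -0.04, 0.51, -1 ]
[ 0, 0, -0.23, -0.97, -0.04, 0.5, -1, 0, 0.02, -0.21, -0.97, -0.04, 0.5, -1, 0, 0.03, -0.22, -0.97, -0.04, 0.5, -1, 0.01, 0.05, -0.22, -0.97, -0.04, 0.5, -1, 0, 0.06, -0.21, -0.97, -0.04, 0.5, -1, 0.01, 0.07, -0.21, -0.97, -0.04, 0.5, -1, 0.01, 0.09, -0.2, -0.98, -0.04, 0.51, -1, 0.01, 0.1, -0.2, -0.98, -0.04, 0.5, -1, 0.01, 0.12, -0.19, -0.97, -0.05, 0.5, -1, 0.02, 0.12, -0.18, -0.98, -0.04, 0.51, -1 ]
[ 0.02, 0.14, -0.17, -0.97, -0.05, 0.5, -1, 0.03, 0.15, -0.16
[... 706 characters left out ...]
05, -0.97, -0.05, 0.51, -1 ]
39 rows; end [ 0.4789 -0.0738  0.1554]
-1
[ 0.09, -0.37, -0.48, 0.16, 0.98, 0.09, -1, 0.12, -0.37, -0.48, 0.16, 0.98, 0.09, -1, 0.15, -0.39, -0.45, 0.16, 0.98, 0.09, -1, 0.18, -0.38, -0.45, 0.16, 0.98, 0.09, -1, 0.21, -0.4, -0.42, 0.17, 0.98, 0.09, -1, 0.23, -0.39, -0.41, 0.16, 0.98, 0.09, -1, 0.26, -0.41, -0.38, 0.17, 0.98, 0.09, -1, 0.28, -0.41, -0.36, 0.17, 0.98, 0.09, -1, 0.3, -0.42, -0.34, 0.16, 0.98, 0.08, -1, 0.32, -0.42, -0.31, 0.17, 0.98, 0.09, -1 ]
[ 0.34, -0.43, -0.28, 0.16, 0.98, 0.08, -1, 0.35, -0.43, -0.26, 0.17, 0.98, 0.09, -1, 0.37, -0.44, -0.22, 0.16, 0.98, 0.08, -1, 0.38, -0.45, -0.2, 0.17, 0.97, 0.09, -1 ]
14 rows; end [ 0.4791 -0.0738  0.155 ]
```

Emit:
{"name": "carry_out", "arguments": {
  "deltas": [0.09, -0.37, -0.48, 0.16, 0.98, 0.09, -1, 0.12, -0.37, -0.48, 0.16, 0.98, 0.09, -1, 0.15, -0.39, -0.45, 0.16, 0.98, 0.09, -1, 0.18, -0.38, -0.45, 0.16, 0.98, 0.09, -1, 0.21, -0.4, -0.42, 0.17, 0.98, 0.09, -1, 0.23, -0.39, -0.41, 0.16, 0.98, 0.09, -1, 0.26, -0.41, -0.38, 0.17, 0.98, 0.09, -1, 0.28, -0.41, -0.36, 0.17, 0.98, 0.09, -1, 0.3, -0.42, -0.34, 0.16, 0.98, 0.08, -1, 0.32, -0.42, -0.31, 0.17, 0.98, 0.09, -1],
  "newtons": 30
}}

```text
clock: 1.35
position: [0.4101, -0.2022, 0.1765]
ee_rot: [0.072, 0.895, 0.13, -0.421]
contact_force: [0.4, -0.2, -0.3]
width: -0.0001
```

Emit:
{"name": "carry_out", "arguments": {
  "deltas": [0.34, -0.43, -0.28, 0.16, 0.98, 0.08, -1, 0.35, -0.43, -0.26, 0.17, 0.98, 0.09, -1, 0.37, -0.44, -0.22, 0.16, 0.98, 0.08, -1, 0.38, -0.45, -0.2, 0.17, 0.97, 0.09, -1, 0, 0, 0, 0, 0, 0, -1]
}}

```text
clock: 1.98
position: [0.4779, -0.071, 0.1534]
ee_rot: [0.036, 0.946, 0.12, -0.3]
contact_force: [1.0, 0.4, 0.2]
width: -0.0
```

```bash
python3 -c "
from plan import *
show()
p,r=rows([(B(-125,0,35),ori(35,-1),-1,4)])"
```

```text
t 1.98 pos [ 0.4779 -0.071   0.1534] box mm [-150.3    3.3  108.4] toolx(box) [ 0.818  0.004 -0.576] tooly [ 0.002 -1.    -0.004] q [-0.95  0.13  2.51  1.54  0.87 -0.94] F [1.  0.4 0.2] w -0.0
[ 0.26, 0.02, 0.19, -0.01, 0.01, 0.01, -1, 0.26, 0.01, 0.19, -0.01, 0.01, 0.02, -1, 0.27, 0.01, 0.19, -0.01, 0.01, 0.01, -1, 0.26, 0.02, 0.19, 0, 0, 0.02, -1 ]
4 rows; end [ 0.5033 -0.068   0.0799]
```

```bash
python3 -c "
from plan import *
p,r=rows([(B(-115,0,30),ori(35,-1),-1,5),(B(-90,0,28),ori(35,-1),-1,3)])"
```

```text
[ 0.25, 0.01, 0.15, -0.01, 0.01, 0.01, -1, 0.24, 0.01, 0.14, -0.01, 0.01, 0.01, -1, 0.25, 0.02, 0.15, 0, 0, 0.01, -1, 0.25, 0.01, 0.15, -0.01, 0.01, 0.01, -1, 0.24, 0.01, 0.14, 0, 0, 0.02, -1, 0.12, 0, -0.07, 0, 0, 0, -1, 0.12, 0, -0.07, 0, 0, 0, -1, 0.12, 0, -0.07, 0, 0, 0, -1 ]
8 rows; end [ 0.537  -0.0594  0.0731]
```

Emit:
{"name": "carry_out", "arguments": {
  "deltas": [0.25, 0.01, 0.15, 0, 0.01, 0.01, -1, 0.24, 0.01, 0.14, 0, 0.01, 0.01, -1, 0.25, 0.02, 0.15, 0, 0, 0.01, -1, 0.25, 0.01, 0.15, 0, 0.01, 0.01, -1, 0.24, 0.01, 0.14, 0, 0, 0.02, -1, 0.12, 0, -0.07, 0, 0, 0, -1, 0.12, 0, -0.07, 0, 0, 0, -1, 0.12, 0, -0.07, 0, 0, 0, -1]
}}

```text
clock: 2.98
position: [0.5396, -0.0636, 0.076]
ee_rot: [0.039, 0.947, 0.116, -0.296]
contact_force: [0.5, -0.2, 0.5]
width: 0.0002
```

```bash
python3 -c "
from plan import *
show()
d=grab('scene','s2.png');P=proj(d,st()['position']);print(P)
d=grab('top','t2.png')"
```

```text
t 2.98 pos [ 0.5396 -0.0636  0.076 ] box mm [-88.6  -4.8  31. ] toolx(box) [ 0.821 -0.006 -0.571] tooly [-0.004 -1.     0.006] q [-0.74  0.43  2.54  2.04  0.88 -1.39] F [ 0.5 -0.2  0.5] w 0.0002
[[284.73815139 242.19272188]]
```

View pics/t2.png

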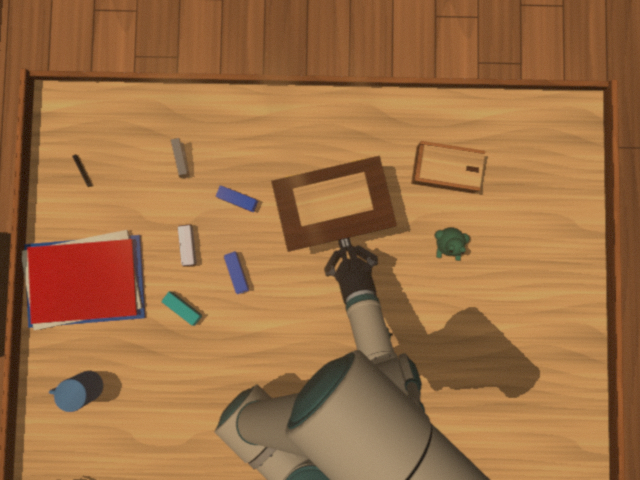

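View pics/s2.png

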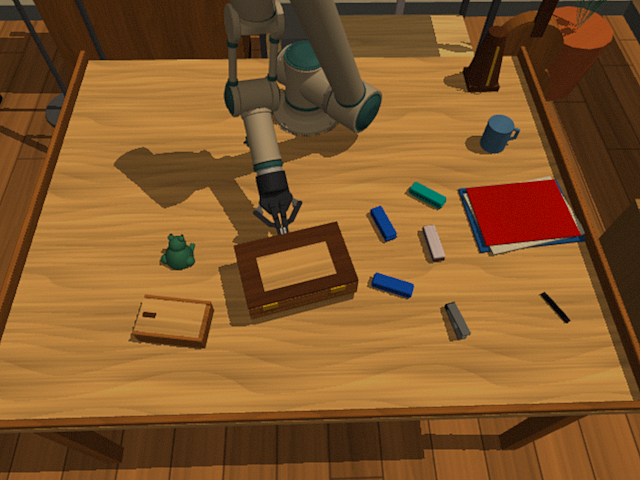

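```bash
cat > lid.py <<'E'
from plan import *
def lidpath(down,ths,y=0,ext=0):
    a=np.deg2rad(down); tx=np.array([np.cos(a),-np.sin(a)]); n=np.array([np.sin(a),np.cos(a)])
    o=[]
    for t in ths:
        c,s=np.cos(t),np.sin(t); u=np.array([-c,s]); m=np.array([-s,-c]); H=np.array([75,60.])
        q=H+170*u+4.5*m+12*tx if t<a else H+158*u+4.5*m
        q=q-11*n
        o.append((B(q[0],y,q[1]),ori(down,-1),-1,1))
    return o
if __name__=='__main__':
    th=np.linspace(0,1.68,25)
    for t,w in zip(th,lidpath(35,th)): print(round(t,2),np.round((BR.T@(w[0]-O))*1000))
    rows(lidpath(35,th))
E
python3 lid.py
```

```text
0.0 [-91.  -0.  40.]
0.07 [-91.  -0.  52.]
0.14 [-90.  -0.  63.]
0.21 [-89.  -0.  75.]
0.28 [-86.  -0.  87.]
0.35 [-83.  -0.  98.]
0.42 [-79.   0. 109.]
0.49 [-74.  -0. 120.]
0.56 [-68.   0. 131.]
0.63 [-62.   0. 140.]
0.7 [-55.  -0. 149.]
0.77 [-48.  -0. 158.]
0.84 [-40.   0. 166.]
0.91 [-32.   0. 173.]
0.98 [-23.  -0. 180.]
1.05 [-14.  -0. 186.]
1.12 [ -4.   0. 191.]
1.19 [  6.   0. 196.]
1.26 [ 16.  -0. 200.]
1.33 [ 27.   0. 203.]
1.4 [ 37.  -0. 206.]
1.47 [ 48.   0. 208.]
1.54 [ 59.  -0. 209.]
1.61 [ 70.   0. 209.]
1.68 [ 81.  -0. 209.]
[ -0.12, -0.07, -0.09, 0.05, -0.05, -0.08, -1, -0.12, 0, -0.16, 0, 0, 0, -1, -0.1, 0, -0.17, 0, 0, 0, -1, -0.09, 0, -0.18, 0, 0, 0, -1, -0.07, 0, -0.18, 0, 0, 0, -1, -0.06, 0, -0.19, 0, 0, 0, -1, -0.05, 0, -0.19, 0, 0, 0, -1, -0.04, 0, -0.2, 0, 0, 0, -1, -0.02, 0, -0.2, 0, 0, 0, -1, -0.01, 0, -0.19, 0, 0, 0, -1 ]
[ 0, 0, -0.19, 0, 0, 0, -1, 0.02, 0, -0.18, 0, 0, 0, -1, 0.03, 0, -0.18, 0, 0, 0, -1, 0.05, 0, -0.18, 0, 0, 0, -1, 0.05, 0, -0.18, 0, 0, 0, -1, 0.07, 0, -0.17, 0, 0, 0, -1, 0.08, 0, -0.16, 0, 0, 0, -1, 0.09, 0, -0.16, 0, 0, 0, -1, 0.1, 0, -0.16, 0, 0, 0, -1, 0.11, 0, -0.14, 0, 0, 0, -1 ]
[ 0.13, 0, -0.14, 0, 0, 0, -1, 0.13, 0, -0.13, 0, 0, 0, -1, 0.14, 0, -0.12, 0, 0, 0, -1, 0.15, 0, -0.11, 0, 0, 0, -1, 0.15, 0, -0.1, 0, 0, 0, -1 ]
25 rows; end [ 0.7032 -0.0171  0.2537]
```

Emit:
{"name": "carry_out", "arguments": {
  "deltas": [-0.12, -0.07, -0.09, 0.05, -0.05, -0.08, -1, -0.12, 0, -0.16, 0, 0, 0, -1, -0.1, 0, -0.17, 0, 0, 0, -1, -0.09, 0, -0.18, 0, 0, 0, -1, -0.07, 0, -0.18, 0, 0, 0, -1, -0.06, 0, -0.19, 0, 0, 0, -1]
}}

```text
clock: 3.82
position: [0.5425, -0.0573, 0.142]
ee_rot: [0.037, 0.946, 0.118, -0.3]
contact_force: [-1.5, 0.3, -0.3]
width: 0.0
```

```bash
python3 -c "
from plan import *
show()
d=grab('scene','s3.png')
cv2.imwrite('pics/s3c.png',cv2.resize(d['color'][150:350,180:420,::-1],None,fx=3,fy=3))"
```

```text
t 3.83 pos [ 0.5425 -0.0573  0.142 ] box mm [-84.3   0.5  97. ] toolx(box) [ 0.818  0.    -0.576] tooly [-0.001 -1.    -0.002] q [-0.72  0.21  2.44  1.77  0.76 -0.97] F [-1.5  0.3 -0.3] w 0.0
```

View pics/s3c.png

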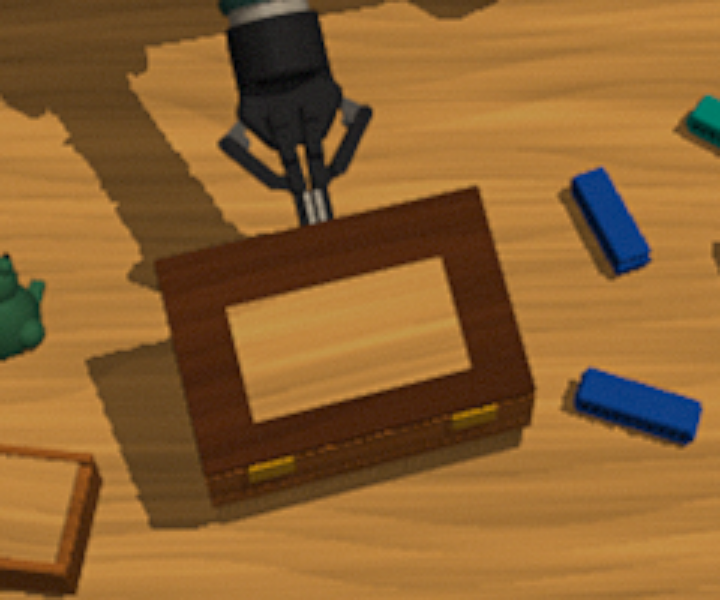

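The lid is lifting with the fingertips under its lip at crop (315,205). I'll continue along the arc.

Emit:
{"name": "carry_out", "arguments": {
  "deltas": [-0.05, 0, -0.19, 0, 0, 0, -1, -0.04, 0, -0.2, 0, 0, 0, -1, -0.02, 0, -0.2, 0, 0, 0, -1, -0.01, 0, -0.19, 0, 0, 0, -1, 0, 0, -0.19, 0, 0, 0, -1, 0.02, 0, -0.18, 0, 0, 0, -1, 0.03, 0, -0.18, 0, 0, 0, -1, 0.05, 0, -0.18, 0, 0, 0, -1, 0.05, 0, -0.18, 0, 0, 0, -1, 0.07, 0, -0.17, 0, 0, 0, -1]
}}

```text
clock: 5.12
position: [0.61, -0.0405, 0.2297]
ee_rot: [0.037, 0.946, 0.119, -0.299]
contact_force: [-1.5, -0.1, 0.1]
width: -0.0
```

Emit:
{"name": "carry_out", "arguments": {
  "deltas": [0.08, 0, -0.16, 0, 0, 0, -1, 0.09, 0, -0.16, 0, 0, 0, -1, 0.1, 0, -0.16, 0, 0, 0, -1, 0.11, 0, -0.14, 0, 0, 0, -1, 0.13, 0, -0.14, 0, 0, 0, -1, 0.13, 0, -0.13, 0, 0, 0, -1, 0.14, 0, -0.12, 0, 0, 0, -1, 0.15, 0, -0.11, 0, 0, 0, -1, 0.15, 0, -0.1, 0, 0, 0, -1, 0, 0, 0, 0, 0, 0, -1]
}}

```text
clock: 6.38
position: [0.7033, -0.0174, 0.2523]
ee_rot: [0.037, 0.946, 0.119, -0.299]
contact_force: [0.5, 0.2, -0.4]
width: -0.0001
```

```bash
python3 -c "
from plan import *
show()
d=grab('scene','s4.png')
cv2.imwrite('pics/s4c.png',cv2.resize(d['color'][120:340,180:420,::-1],None,fx=2.7,fy=2.7))
p,r=rows([(B(-60,0,235),ori(50,-1),-1,4)])
"
```

```text
t 6.38 pos [ 0.7033 -0.0174  0.2523] box mm [ 81.4  -0.5 207.3] toolx(box) [ 0.818  0.001 -0.575] tooly [-0.001 -1.    -0.002] q [-0.38  0.18  2.02  1.4   0.51 -0.2 ] F [ 0.5  0.2 -0.4] w -0.0001
[ -0.55, 0, 0.24, -0.01, -0.93, 0, -1, -0.53, 0, 0.28, -0.01, -0.93, 0, -1, -0.51, -0.01, 0.31, 0, -0.93, 0.01, -1, -0.49, 0, 0.35, -0.01, -0.93, 0, -1 ]
4 rows; end [ 0.5658 -0.0517  0.2799]
```

View pics/s4c.png

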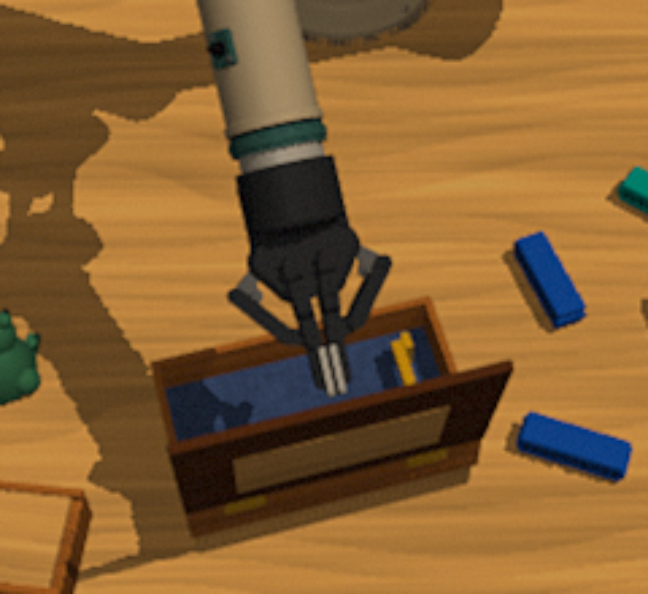

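The lid has gone over and leans back by itself, with no force on the tool. The brass stay shows at crop (405,358). I'll withdraw and rotate for the stay.

```bash
python3 -c "
from plan import *
p,r=rows([(B(-70,20,215),ori(50,-1),-1,4),(B(-70,60,170),ori(70,-1),-.435,5)])
"
```

```text
[ -0.53, -0.08, 0.33, -0.01, -0.93, 0, -1, -0.51, -0.09, 0.37, -0.01, -0.93, 0, -1, -0.49, -0.08, 0.41, 0, -0.93, 0.01, -1, -0.46, -0.09, 0.43, -0.01, -0.93, 0, -1, 0.1, -0.11, 0.08, 0, -0.83, 0, -0.435, 0.1, -0.11, 0.07, 0, -0.83, 0, -0.435, 0.1, -0.11, 0.07, 0, -0.84, 0, -0.435, 0.11, -0.11, 0.06, 0, -0.83, 0, -0.435, 0.11, -0.12, 0.06, 0, -0.84, 0, -0.435, 0.12, -0.11, 0.05, 0, -0.83, 0, -0.435 ]
10 rows; end [0.5415 0.0041 0.2149]
```

Emit:
{"name": "carry_out", "arguments": {
  "deltas": [-0.53, -0.08, 0.33, 0, -0.93, 0, -1, -0.51, -0.09, 0.37, 0, -0.93, 0, -1, -0.49, -0.08, 0.41, 0, -0.93, 0, -1, -0.46, -0.09, 0.43, 0, -0.93, 0, -1, 0.1, -0.11, 0.08, 0, -0.83, 0, -0.44, 0.1, -0.11, 0.07, 0, -0.83, 0, -0.44, 0.1, -0.11, 0.07, 0, -0.84, 0, -0.44, 0.11, -0.11, 0.06, 0, -0.83, 0, -0.44, 0.11, -0.12, 0.06, 0, -0.84, 0, -0.44, 0.12, -0.11, 0.05, 0, -0.83, 0, -0.44]
}}

```text
clock: 7.68
position: [0.5407, 0.0042, 0.2149]
ee_rot: [0.07, 0.812, 0.102, -0.57]
contact_force: [-0.7, -0.1, -0.5]
width: 0.0241
```

```bash
cat > look.py <<'E'
from plan import *
import sys
show(); k=sys.argv[1]
ims=[]
for n in('scene','top'):
    d=grab(n,n+k+'.png'); c=d['color'].astype(int)
    P=pts(d); Q=(P-O)@BR*1000
    m=(c[...,0]>c[...,2]+70)&(c[...,1]>c[...,2]+40)&(abs(Q[...,0])<70)&(Q[...,1]>50)&(Q[...,1]<115)&(Q[...,2]>20)&(Q[...,2]<160)
    if m.sum()>5:
        q=Q[m]; print(n,'brass n',m.sum(),'px',np.round(np.argwhere(m).mean(0))[::-1],'med',np.round(np.median(q,0),1),'min',np.round(np.percentile(q,5,axis=0),1),'max',np.round(np.percentile(q,95,axis=0),1))
    # lid points
    ml=(abs(Q[...,1])<125)&(Q[...,2]>75)&(Q[...,2]<250)&(Q[...,0]>-100)&(Q[...,0]<130)&(c[...,0]>c[...,2]+15)
    ims.append(cv2.resize(d['color'][130:330,200:440] if n=='scene' else d['color'][120:320,230:470],None,fx=1.66,fy=1.66))
cv2.imwrite('pics/both'+k+'.png',np.hstack(ims)[:,:,::-1])
E
python3 look.py 5
```

```text
t 7.67 pos [0.5407 0.0042 0.2149] box mm [-70.9  60.6 169.9] toolx(box) [ 0.341  0.001 -0.94 ] tooly [-0.002 -1.    -0.002] q [-0.23  0.07  1.87  0.2   0.9   0.99] F [-0.7 -0.1 -0.5] w 0.0241
scene brass n 122 px [328. 250.] med [-30.5  89.5  47. ] min [-69.2  80.5  38.2] max [  3.8 100.7  56. ]
top brass n 214 px [295. 206.] med [ 1.3 89.  47.5] min [-44.9  84.1  44.2] max [57.2 98.4 50.6]
```

View pics/both5.png

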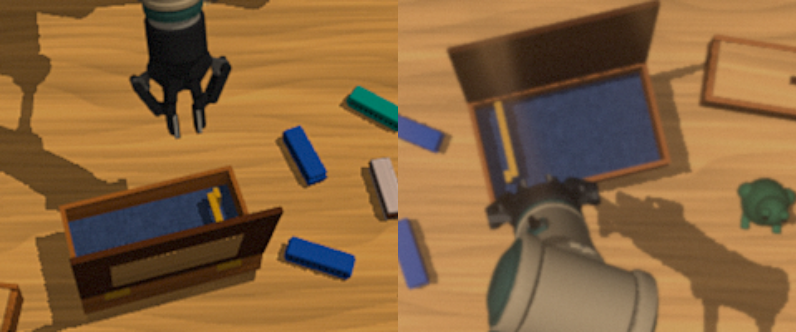

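The stay lies at box y about 88.5 with its top at z 47, in both views, so the box pose holds. I'll descend astride it.

```bash
python3 -c "
from plan import *
p,r=rows([(B(30,88.3,105),ori(70,-1),-.44,4),(B(31,88.3,27),ori(70,-1),-.44,5)])
"
```

```text
[ 0.4, -0.11, -0.3, 0, 0, 0.01, -0.44, 0.39, -0.12, -0.3, 0, 0, 0.01, -0.44, 0.4, -0.11, -0.3, 0, 0, 0.01, -0.44, 0.39, -0.12, -0.3, -0.01, 0, 0, -0.44, 0.25, 0, 0.09, 0, 0, 0, -0.44, 0.24, 0, 0.08, 0, 0, 0, -0.44, 0.25, 0, 0.09, 0, 0, 0, -0.44, 0.25, 0, 0.09, 0, 0, 0, -0.44, 0.24, 0.01, 0.08, 0, 0, 0, -0.44 ]
9 rows; end [0.6327 0.056  0.0721]
```

Emit:
{"name": "carry_out", "arguments": {
  "deltas": [0.4, -0.11, -0.3, 0, 0, 0.01, -0.44, 0.39, -0.12, -0.3, 0, 0, 0.01, -0.44, 0.4, -0.11, -0.3, 0, 0, 0.01, -0.44, 0.39, -0.12, -0.3, 0, 0, 0, -0.44, 0, 0, 0, 0, 0, 0, -0.44, 0.25, 0, 0.09, 0, 0, 0, -0.44, 0.24, 0, 0.08, 0, 0, 0, -0.44, 0.25, 0, 0.09, 0, 0, 0, -0.44, 0.25, 0, 0.09, 0, 0, 0, -0.44]
}}

```text
clock: 8.9
position: [0.6316, 0.055, 0.0876]
ee_rot: [0.071, 0.813, 0.101, -0.569]
contact_force: [-0.4, -0.6, 0.4]
width: 0.0238
```

Emit:
{"name": "carry_out", "arguments": {
  "deltas": [0.24, 0.01, 0.08, 0, 0, 0, -0.44, 0, 0, 0, 0, 0, 0, -0.44]
}}

```text
clock: 9.15
position: [0.6315, 0.0548, 0.0713]
ee_rot: [0.07, 0.812, 0.101, -0.57]
contact_force: [-0.3, -0.1, 0.0]
width: 0.0241
```

```bash
python3 look.py 6
```

```text
t 9.15 pos [0.6315 0.0548 0.0713] box mm [29.7 87.2 26.3] toolx(box) [ 0.34  0.   -0.94] tooly [-0.002 -1.    -0.001] q [-0.09  0.36  1.9   0.21  0.57  1.07] F [-0.3 -0.1  0. ] w 0.0241
scene brass n 17 px [331. 260.] med [ 2.3 89.3 46.7] min [-8.7 83.9 44.5] max [ 7.3 91.6 49.9]
top brass n 48 px [290. 186.] med [51.9 88.4 46.8] min [39.4 84.  44.3] max [64.3 92.5 51.3]
```

View pics/both6.png

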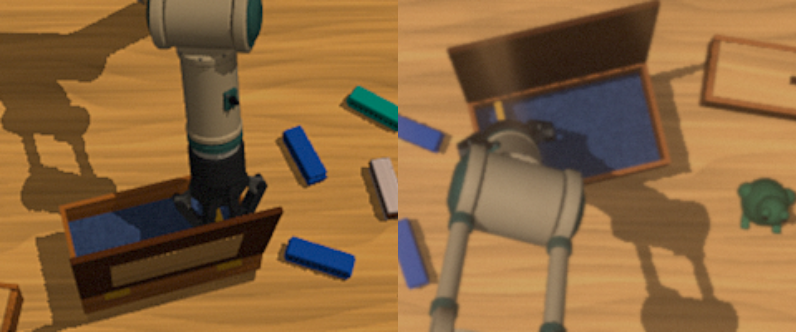

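```bash
cat > stay.py <<'E'
from plan import *
s=st(); Rm=rot(s['ee_rot']).as_matrix(); g=(BR.T@(s['position']-18.7e-3*Rm[:,0]-O))*1000
r=np.hypot(g[0]+40,g[2]-41); a0=np.arctan2(g[2]-41,g[0]+40); print(g,r,a0)
w=[]
for f in np.linspace(0,1,15)[1:]:
    a=a0+.92*f; dn=70-35*f; d=np.deg2rad(dn)
    q=np.array([-40+r*np.cos(a),41+r*np.sin(a)])+18.7*np.array([np.cos(d),-np.sin(d)])
    w.append((B(q[0],g[1],q[1]),ori(dn,-1),-1,1))
rows(w)
E
python3 stay.py
```

```text
[24.69275525 86.91683662 45.47145459] 64.84710084664745 0.06900856765514787
[ -0.07, 0, -0.03, -0.03, 0.61, -0.01, -1, -0.07, 0, -0.03, 0, 0.62, 0, -1, -0.07, 0, -0.03, 0, 0.63, 0, -1, -0.07, 0, -0.02, 0, 0.62, 0, -1, -0.07, 0, -0.03, 0, 0.63, 0, -1, -0.07, 0, -0.02, 0, 0.62, 0, -1, -0.07, 0, -0.02, 0, 0.63, 0, -1, -0.07, 0, -0.02, 0, 0.62, 0, -1, -0.07, 0, -0.02, 0, 0.63, 0, -1, -0.07, 0, -0.02, 0, 0.62, 0, -1 ]
[ -0.07, 0, -0.02, 0, 0.63, 0, -1, -0.08, 0, -0.01, 0, 0.62, 0, -1, -0.07, 0, -0.01, 0, 0.63, 0, -1, -0.07, 0, -0.01, 0, 0.62, 0, -1 ]
14 rows; end [0.6133 0.0499 0.1294]
```

Emit:
{"name": "carry_out", "arguments": {
  "deltas": [0, 0, 0, 0, 0, 0, -1, 0, 0, 0, 0, 0, 0, -1],
  "newtons": 20
}}

```text
clock: 9.5
position: [0.6332, 0.0556, 0.0736]
ee_rot: [0.071, 0.813, 0.101, -0.568]
contact_force: [-0.4, 1.2, 1.4]
width: 0.0094
```

Gripped: the opening of 9.4 mm matches the 10 mm bar. Now I'll swing the stay up.

Emit:
{"name": "carry_out", "arguments": {
  "deltas": [-0.07, 0, -0.03, 0, 0.61, 0, -1, -0.07, 0, -0.03, 0, 0.62, 0, -1, -0.07, 0, -0.03, 0, 0.63, 0, -1, -0.07, 0, -0.02, 0, 0.62, 0, -1, -0.07, 0, -0.03, 0, 0.63, 0, -1, -0.07, 0, -0.02, 0, 0.62, 0, -1, -0.07, 0, -0.02, 0, 0.63, 0, -1, -0.07, 0, -0.02, 0, 0.62, 0, -1, -0.07, 0, -0.02, 0, 0.63, 0, -1, -0.07, 0, -0.02, 0, 0.62, 0, -1]
}}

```text
clock: 10.75
position: [0.6242, 0.0532, 0.116]
ee_rot: [0.048, 0.917, 0.115, -0.379]
contact_force: [0.7, 6.8, -4.2]
width: 0.0095
```

Emit:
{"name": "carry_out", "arguments": {
  "deltas": [-0.07, 0, -0.02, 0, 0.63, 0, -1, -0.08, 0, -0.01, 0, 0.62, 0, -1, -0.07, 0, -0.01, 0, 0.63, 0, -1, -0.07, 0, -0.01, 0, 0.62, 0, -1, 0, 0, 0, 0, 0, 0, -1]
}}

```text
clock: 11.38
position: [0.6136, 0.0506, 0.1299]
ee_rot: [0.037, 0.947, 0.118, -0.298]
contact_force: [0.4, 3.9, 1.1]
width: 0.0092
```

```bash
python3 look.py 7
```

```text
t 11.38 pos [0.6136 0.0506 0.1299] box mm [11.2 87.5 84.9] toolx(box) [ 0.82  -0.    -0.572] tooly [-0.001 -1.    -0.   ] q [-0.29  0.29  2.38  2.29  0.59 -1.14] F [0.4 3.9 1.1] w 0.0092
scene brass n 67 px [329. 243.] med [  2.6  88.1 121.9] min [-60.5  58.3  47.1] max [ 30.4  99.4 134.8]
top brass n 59 px [293. 199.] med [  9.7  88.2 116.8] min [-4.3 84.9 98.5] max [ 25.   91.9 127.9]
```

View pics/both7.png

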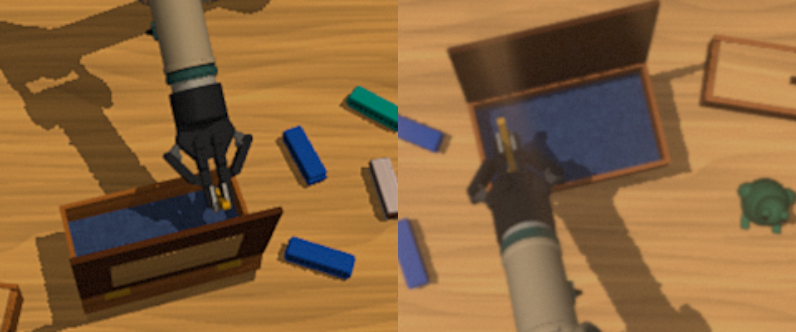

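The stay is up: the tip is at box (25, 88, 128), as expected for 0.90 rad. I'll release it, withdraw, and turn for the lid.

```bash
python3 -c "
from plan import *
r=readout
p,Rm=rows([(B(-75,87.5,145),ori(35,-1),-.44,4)])
print('next')
a=rows([(B(-60,60,230),ori(70,-1),-.44,9)],(p,Rm))
b=rows([(B(40,0,285),ori(85,1,jaw='x'),-.435,4)],a)
"
```

```text
[ -0.44, 0, 0, 0, 0, 0, -0.44, -0.44, 0, 0, 0, 0, 0, -0.44, -0.43, 0, 0, 0, 0, 0, -0.44, -0.44, 0, 0, 0.01, -0.01, -0.01, -0.44 ]
4 rows; end [0.5302 0.0294 0.1901]
next
[ -0.07, 0.05, -0.14, 0, -0.97, 0, -0.44, -0.08, 0.05, -0.14, 0, -0.97, 0, -0.44, -0.08, 0.05, -0.14, 0, -0.97, 0, -0.44, -0.1, 0.05, -0.13, 0, -0.97, 0, -0.44, -0.1, 0.06, -0.12, 0, -0.97, 0, -0.44, -0.11, 0.05, -0.11, 0, -0.97, 0, -0.44, -0.12, 0.05, -0.11, 0, -0.98, 0, -0.44, -0.13, 0.05, -0.09, 0, -0.97, 0, -0.44, -0.13, 0.05, -0.09, 0, -0.98, 0, -0.44 ]
9 rows; end [0.5513 0.0063 0.2748]
[ -0.01, 0.04, -0.08, -0.97, -0.13, -0.13, -0.435, -0.02, 0.05, -0.08, -0.97, -0.13, -0.13, -0.435, -0.01, 0.06, -0.08, -0.97, -0.13, -0.13, -0.435, -0.02, 0.05, -0.07, -0.97, -0.13, -0.13, -0.435, -0.02, 0.07, -0.06, -0.97, -0.13, -0.13, -0.435, -0.01, 0.06, -0.07, -0.97, -0.13, -0.13, -0.435, -0.02, 0.08, -0.05, -0.97, -0.13, -0.13, -0.435, -0.02, 0.07, -0.05, -0.97, -0.13, -0.13, -0.435, -0.03, 0.08, -0.05, -0.97, -0.13, -0.13, -0.435, -0.02, 0.08, -0.04, -0.97, -0.13, -0.13, -0.435 ]
[ -0.02, 0.08, -0.04, -0.97, -0.13, -0.13, -0.435, -0.03, 0.09, -0.03, -0.97, -0.13, -0.13, -0.435, -0.03, 0.08, -0.02, -0.97, -0.13, -0.12, -0.435, -0.02, 0.09, -0.02, -0.98, -0.13, -0.12, -0.435, -0.03, 0.09, -0.01, -0.97, -0.13, -0.13, -0.435, -0.03, 0.09, 0, -0.98, -0.13, -0.12, -0.435, -0.03, 0.09, 0, -0.97, -0.13, -0.13, -0.435, -0.03, 0.09, 0.01, -0.98, -0.13, -0.12, -0.435, -0.03, 0.08, 0.01, -0.97, -0.13, -0.13, -0.435, -0.03, 0.09, 0.02, -0.98, -0.13, -0.12, -0.435 ]
[ -0.04, 0.08, 0.03, -0.97, -0.12, -0.12, -0.435, -0.03, 0.08, 0.03, -0.98, -0.13, -0.13, -0.435, -0.03, 0.08, 0.04, -0.97, -0.12, -0.12, -0.435 ]
23 rows; end [ 0.6629 -0.0274  0.3298]
```

Emit:
{"name": "carry_out", "arguments": {
  "deltas": [0, 0, 0, 0, 0, 0, -0.44, 0, 0, 0, 0, 0, 0, -0.44]
}}

```text
clock: 11.72
position: [0.613, 0.0497, 0.1289]
ee_rot: [0.037, 0.946, 0.117, -0.299]
contact_force: [0.9, -0.4, -0.3]
width: 0.024
```

Emit:
{"name": "carry_out", "arguments": {
  "deltas": [-0.44, 0, 0, 0, 0, 0, -0.44, -0.44, 0, 0, 0, 0, 0, -0.44, -0.43, 0, 0, 0, 0, 0, -0.44, -0.44, 0, 0, 0, 0, 0, -0.44]
}}

```text
clock: 12.22
position: [0.529, 0.0287, 0.1896]
ee_rot: [0.037, 0.946, 0.117, -0.299]
contact_force: [0.8, 0.9, -0.0]
width: 0.0239
```

Emit:
{"name": "carry_out", "arguments": {
  "deltas": [-0.07, 0.05, -0.14, 0, -0.97, 0, -0.44, -0.08, 0.05, -0.14, 0, -0.97, 0, -0.44, -0.08, 0.05, -0.14, 0, -0.97, 0, -0.44, -0.1, 0.05, -0.13, 0, -0.97, 0, -0.44, -0.1, 0.06, -0.12, 0, -0.97, 0, -0.44, -0.11, 0.05, -0.11, 0, -0.97, 0, -0.44, -0.12, 0.05, -0.11, 0, -0.98, 0, -0.44, -0.13, 0.05, -0.09, 0, -0.97, 0, -0.44, -0.13, 0.05, -0.09, 0, -0.98, 0, -0.44, 0, 0, 0, 0, 0, 0, -0.44]
}}

```text
clock: 13.48
position: [0.5493, 0.0097, 0.2698]
ee_rot: [0.069, 0.822, 0.108, -0.555]
contact_force: [-1.2, 0.0, -0.3]
width: 0.024
```

```bash
python3 look.py 8; python3 -c "
from plan import *
rows([(B(40,0,285),ori(85,1,jaw='x'),-.44,4),(B(111,0,265),ori(100.3,1,jaw='x'),-.44,4)])"
```

```text
t 13.47 pos [0.5493 0.0097 0.2698] box mm [-61.1  63.8 224.8] toolx(box) [ 0.374  0.008 -0.927] tooly [ 0.007 -1.    -0.006] q [-0.23  0.03  1.78  0.22  1.    1.  ] F [-1.2  0.  -0.3] w 0.024
scene brass n 84 px [330. 246.] med [-16.2  88.1  78.3] min [-69.6  68.5  45.5] max [ 30.6 100.6 126.8]
top brass n 134 px [295. 211.] med [-14.   89.3  85. ] min [-46.3  85.4  45.6] max [ 22.6  99.7 126.7]
[ -0.01, 0.05, -0.09, -0.97, -0.15, -0.14, -0.44, -0.02, 0.05, -0.08, -0.97, -0.15, -0.14, -0.44, -0.02, 0.06, -0.08, -0.97, -0.15, -0.14, -0.44, -0.02, 0.06, -0.07, -0.97, -0.15, -0.14, -0.44, -0.02, 0.07, -0.07, -0.97, -0.15, -0.14, -0.44, -0.02, 0.07, -0.07, -0.97, -0.15, -0.14, -0.44, -0.02, 0.08, -0.06, -0.97, -0.15, -0.14, -0.44, -0.03, 0.08, -0.05, -0.97, -0.15, -0.14, -0.44, -0.02, 0.08, -0.05, -0.97, -0.15, -0.14, -0.44, -0.03, 0.08, -0.04, -0.97, -0.15, -0.14, -0.44 ]
[ -0.03, 0.09, -0.04, -0.97, -0.15, -0.14, -0.44, -0.03, 0.09, -0.03, -0.97, -0.15, -0.14, -0.44, -0.03, 0.09, -0.02, -0.96, -0.15, -0.13, -0.44, -0.03, 0.1, -0.02, -0.97, -0.15, -0.13, -0.44, -0.03, 0.09, -0.01, -0.96, -0.15, -0.14, -0.44, -0.03, 0.09, 0, -0.97, -0.15, -0.13, -0.44, -0.04, 0.1, 0, -0.97, -0.14, -0.14, -0.44, -0.03, 0.09, 0.01, -0.96, -0.15, -0.13, -0.44, -0.04, 0.09, 0.02, -0.97, -0.14, -0.14, -0.44, -0.04, 0.09, 0.02, -0.96, -0.15, -0.13, -0.44 ]
[ -0.03, 0.09, 0.03, -0.97, -0.14, -0.14, -0.44, -0.04, 0.08, 0.03, -0.96, -0.15, -0.13, -0.44, -0.04, 0.08, 0.04, -0.96, -0.14, -0.14, -0.44, 0.11, 0.29, 0, 0, 0, -0.96, -0.44, 0.09, 0.29, 0, 0, 0, -0.95, -0.44, 0.07, 0.3, 0, 0, 0, -0.96, -0.44, 0.05, 0.31, 0, 0, 0, -0.95, -0.44 ]
27 rows; end [ 0.7319 -0.0093  0.3097]
```

View pics/both8.png

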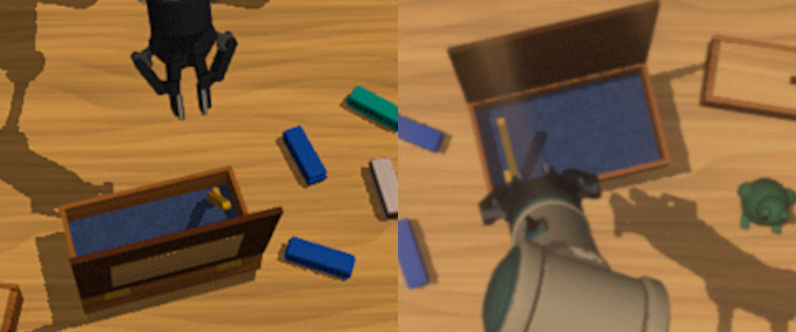

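Emit:
{"name": "carry_out", "arguments": {
  "deltas": [-0.01, 0.05, -0.09, -0.97, -0.15, -0.14, -0.44, -0.02, 0.05, -0.08, -0.97, -0.15, -0.14, -0.44, -0.02, 0.06, -0.08, -0.97, -0.15, -0.14, -0.44, -0.02, 0.06, -0.07, -0.97, -0.15, -0.14, -0.44, -0.02, 0.07, -0.07, -0.97, -0.15, -0.14, -0.44, -0.02, 0.07, -0.07, -0.97, -0.15, -0.14, -0.44, -0.02, 0.08, -0.06, -0.97, -0.15, -0.14, -0.44, -0.03, 0.08, -0.05, -0.97, -0.15, -0.14, -0.44, -0.02, 0.08, -0.05, -0.97, -0.15, -0.14, -0.44, -0.03, 0.08, -0.04, -0.97, -0.15, -0.14, -0.44]
}}

```text
clock: 14.82
position: [0.5965, -0.0063, 0.2946]
ee_rot: [0.316, 0.715, 0.323, -0.533]
contact_force: [0.2, 0.9, -0.1]
width: 0.0235
```

Emit:
{"name": "carry_out", "arguments": {
  "deltas": [-0.03, 0.09, -0.04, -0.97, -0.15, -0.14, -0.44, -0.03, 0.09, -0.03, -0.97, -0.15, -0.14, -0.44, -0.03, 0.09, -0.02, -0.96, -0.15, -0.13, -0.44, -0.03, 0.1, -0.02, -0.97, -0.15, -0.13, -0.44, -0.03, 0.09, -0.01, -0.96, -0.15, -0.14, -0.44, -0.03, 0.09, 0, -0.97, -0.15, -0.13, -0.44, -0.04, 0.1, 0, -0.97, -0.14, -0.14, -0.44, -0.03, 0.09, 0.01, -0.96, -0.15, -0.13, -0.44, -0.04, 0.09, 0.02, -0.97, -0.14, -0.14, -0.44, -0.04, 0.09, 0.02, -0.96, -0.15, -0.13, -0.44]
}}

```text
clock: 16.08
position: [0.6475, -0.0227, 0.3218]
ee_rot: [0.525, 0.527, 0.498, -0.446]
contact_force: [0.0, -0.0, 0.2]
width: 0.0238
```

Emit:
{"name": "carry_out", "arguments": {
  "deltas": [-0.03, 0.09, 0.03, -0.97, -0.14, -0.14, -0.44, -0.04, 0.08, 0.03, -0.96, -0.15, -0.13, -0.44, -0.04, 0.08, 0.04, -0.96, -0.14, -0.14, -0.44, 0.11, 0.29, 0, 0, 0, -0.96, -0.44, 0.09, 0.29, 0, 0, 0, -0.95, -0.44, 0.07, 0.3, 0, 0, 0, -0.96, -0.44, 0.05, 0.31, 0, 0, 0, -0.95, -0.44, 0, 0, 0, 0, 0, 0, -0.44]
}}

```text
clock: 17.08
position: [0.7334, -0.0092, 0.3059]
ee_rot: [0.516, 0.381, 0.597, -0.483]
contact_force: [-0.5, -0.5, -0.3]
width: 0.0237
```

```bash
cat > lid2.py <<'E'
from plan import *
# measure the lip line: lid underside / edge points
for n in('scene','top'):
    d=grab(n,n+'9.png'); P=pts(d); Q=(P-O)@BR*1000; c=d['color'].astype(int)
    for ya,yb in((-120,-75),(70,120)):
        m=(Q[...,1]>ya)&(Q[...,1]<yb)&(Q[...,2]>80)&(Q[...,2]<245)&(Q[...,0]>60)&(Q[...,0]<130)
        q=Q[m]
        if len(q)<20: continue
        f=np.polyfit(q[:,2],q[:,0],1); print(n,(ya,yb),len(q),'slope',np.round(f,3),'lean angle',np.round(np.pi/2+np.arctan(f[0]),3),'x at z=227',np.polyval(f,227).round(1),'zmax',np.percentile(q[:,2],98).round(1))
    cv2.imwrite('pics/l9'+n+'.png',cv2.resize(d['color'][100:330,200:460],None,fx=2,fy=2)[:,:,::-1])
E
python3 look.py 9; python3 lid2.py
```

```text
t 17.07 pos [ 0.7334 -0.0092  0.3059] box mm [112.6   0.  260.9] toolx(box) [-0.183  0.002 -0.983] tooly [ 0.983  0.001 -0.183] q [-0.08  0.63  0.76 -0.06  1.93 -0.35] F [-0.5 -0.5 -0.3] w 0.0237
scene brass n 28 px [335. 253.] med [ 25.   87.9 123.8] min [  8.4  83.  107.8] max [ 30.6  92.2 126.6]
scene (-120, -75) 532 slope [ 0.158 72.633] lean angle 1.727 x at z=227 108.5 zmax 228.6
scene (70, 120) 535 slope [ 0.157 72.976] lean angle 1.726 x at z=227 108.6 zmax 228.7
top (-120, -75) 690 slope [ 0.197 54.481] lean angle 1.765 x at z=227 99.2 zmax 229.2
```

View pics/both9.png

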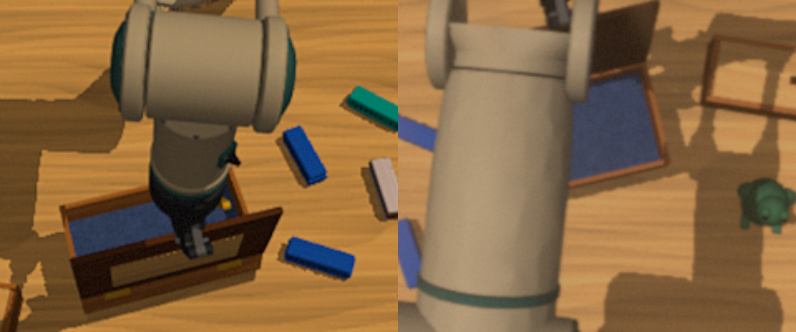

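Lean angle is about 1.745 rad and the lid mid-plane is at x about 104 at z 227 (model: 105). I'll descend astride the lip.

```bash
cat > lower.py <<'E'
from plan import *
def w(t,r,g,dx=0):
    return (B(75+r*np.cos(np.pi-t)+dx,0,60+r*np.sin(t)),ori(np.rad2deg(t),1,jaw='x'),g,1)
if __name__=='__main__':
    a=rows([w(1.745,185,-.44,-.5)[:3]+(2,),w(1.745,150,-.44,-.5)[:3]+(4,)])
    print('arc'); rows([w(t,150,-.62) for t in np.linspace(1.745,1.0,18)[1:]],a)
E
python3 lower.py
```

```text
[ 0.21, 0, 0, -0.01, 0, 0.03, -0.44, 0.21, 0.01, -0.01, -0.01, 0.01, 0.03, -0.44, 0.15, 0, 0, 0, 0, 0, -0.44, 0.14, 0, 0, 0, 0, 0, -0.44, 0.15, 0, 0, 0, 0, 0, -0.44, 0.14, 0, 0, 0, 0, 0, -0.44 ]
6 rows; end [ 0.7217 -0.0119  0.2528]
arc
[ 0, -0.1, 0, 0, 0, 0.62, -0.62, 0, -0.11, 0, 0, 0, 0.63, -0.62, 0.01, -0.11, 0, 0, 0, 0.63, -0.62, 0, -0.11, 0, 0, 0, 0.63, -0.62, 0, -0.11, 0, 0, 0, 0.62, -0.62, 0, -0.11, 0, 0, 0, 0.63, -0.62, 0.01, -0.11, 0, 0, 0, 0.63, -0.62, 0, -0.11, 0, 0, 0, 0.63, -0.62, 0, -0.11, 0, 0, 0, 0.62, -0.62, 0, -0.11, 0, 0, 0, 0.63, -0.62 ]
[ 0.01, -0.11, 0, 0, 0, 0.63, -0.62, 0, -0.11, 0, 0, 0, 0.63, -0.62, 0, -0.11, 0, 0, 0, 0.63, -0.62, 0, -0.11, 0, 0, 0, 0.62, -0.62, 0.01, -0.11, 0, 0, 0, 0.63, -0.62, 0, -0.11, 0, 0, 0, 0.63, -0.62, 0, -0.11, 0, 0, 0, 0.63, -0.62 ]
17 rows; end [ 0.6181 -0.0383  0.2312]
```

Emit:
{"name": "carry_out", "arguments": {
  "deltas": [0.21, 0, 0, 0, 0, 0.03, -0.44, 0.21, 0.01, 0, 0, 0, 0.03, -0.44, 0.15, 0, 0, 0, 0, 0, -0.44, 0.14, 0, 0, 0, 0, 0, -0.44, 0.15, 0, 0, 0, 0, 0, -0.44, 0.14, 0, 0, 0, 0, 0, -0.44, 0, 0, 0, 0, 0, 0, -0.44]
}}

```text
clock: 18.15
position: [0.7226, -0.0121, 0.2506]
ee_rot: [0.518, 0.383, 0.594, -0.482]
contact_force: [0.8, -0.8, -0.1]
width: 0.0243
```

```bash
python3 look.py 10; python3 -c "
import cv2;a=cv2.imread('pics/scene10.png');cv2.imwrite('pics/s10c.png',cv2.resize(a[200:330,220:400],None,fx=4,fy=4))"
```

```text
t 18.15 pos [ 0.7226 -0.0121  0.2506] box mm [ 1.014e+02 -1.000e-01  2.056e+02] toolx(box) [-0.176  0.    -0.984] tooly [ 0.984 -0.001 -0.176] q [-0.08  0.61  0.93 -0.06  1.77 -0.34] F [ 0.8 -0.8 -0.1] w 0.0243
scene brass n 29 px [335. 252.] med [ 26.2  88.  123.6] min [  4.5  83.  103.9] max [ 32.5  91.8 128.8]
```

View pics/s10c.png

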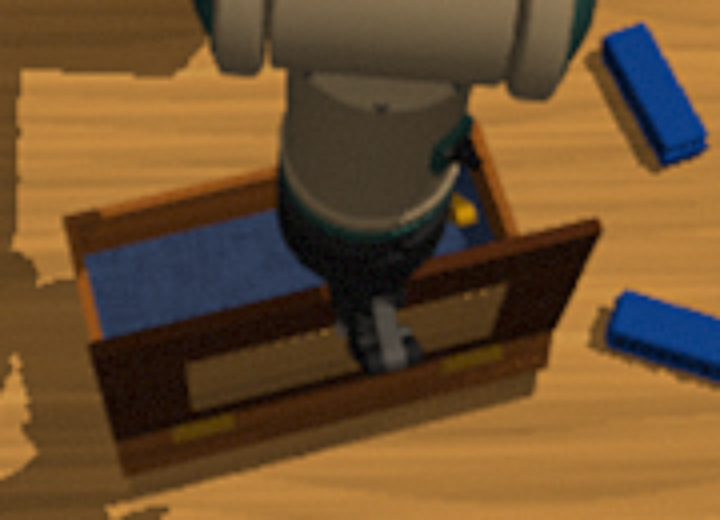

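The crop shows the outer finger behind the lid at (385,340). The lid is astride with no force. Now the lowering arc.

Emit:
{"name": "carry_out", "arguments": {
  "deltas": [0, 0, 0, 0, 0, 0, -0.62, 0, -0.1, 0, 0, 0, 0.62, -0.62, 0, -0.11, 0, 0, 0, 0.63, -0.62, 0.01, -0.11, 0, 0, 0, 0.63, -0.62, 0, -0.11, 0, 0, 0, 0.63, -0.62, 0, -0.11, 0, 0, 0, 0.62, -0.62, 0, -0.11, 0, 0, 0, 0.63, -0.62, 0.01, -0.11, 0, 0, 0, 0.63, -0.62, 0, -0.11, 0, 0, 0, 0.63, -0.62]
}}

```text
clock: 19.38
position: [0.6726, -0.025, 0.2522]
ee_rot: [0.595, 0.482, 0.517, -0.383]
contact_force: [-0.2, 0.1, -1.0]
width: 0.0162
```

```bash
python3 look.py 11; python3 -c "
import cv2;a=cv2.imread('pics/scene11.png');cv2.imwrite('pics/s11c.png',cv2.resize(a[170:330,220:400],None,fx=4,fy=4)[:600])"
```

```text
t 19.38 pos [ 0.6726 -0.025   0.2522] box mm [ 49.8  -0.3 207.2] toolx(box) [ 0.177 -0.001 -0.984] tooly [ 0.984 -0.     0.177] q [-0.18  0.32  1.4   0.08  1.26 -0.45] F [-0.2  0.1 -1. ] w 0.0162
scene brass n 135 px [331. 262.] med [ 67.   68.3 143.7] min [-69.2  51.6  55.3] max [ 69.7  96.5 157.9]
top brass n 18 px [292. 193.] med [ 21.1  88.8 125.6] min [ 15.6  85.  120.8] max [ 25.8  92.  128.1]
```

View pics/s11c.png

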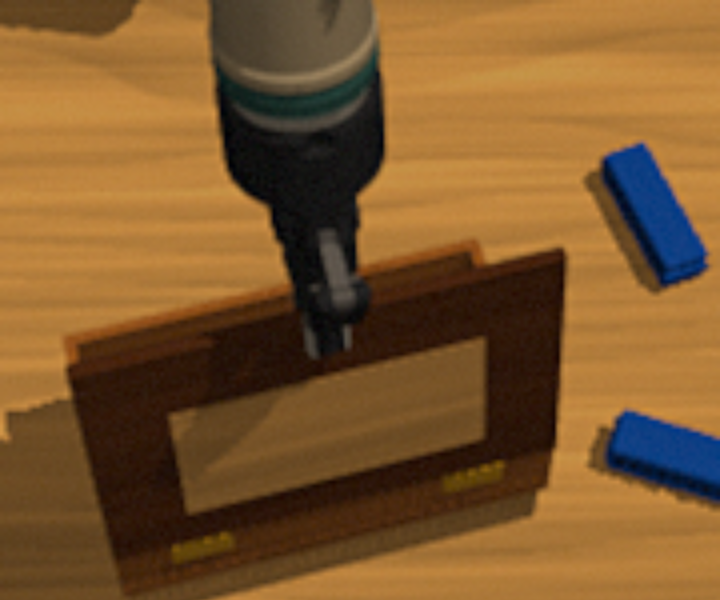

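Emit:
{"name": "carry_out", "arguments": {
  "deltas": [0, -0.11, 0, 0, 0, 0.62, -0.62, 0, -0.11, 0, 0, 0, 0.63, -0.62, 0.01, -0.11, 0, 0, 0, 0.63, -0.62, 0, -0.11, 0, 0, 0, 0.63, -0.62, 0, -0.11, 0, 0, 0, 0.63, -0.62, 0, -0.11, 0, 0, 0, 0.62, -0.62, 0.01, -0.11, 0, 0, 0, 0.63, -0.62, 0, -0.11, 0, 0, 0, 0.63, -0.62, 0, -0.11, 0, 0, 0, 0.63, -0.62, 0, 0, 0, 0, 0, 0, -0.62]
}}

```text
clock: 20.72
position: [0.619, -0.0386, 0.23]
ee_rot: [0.657, 0.574, 0.414, -0.26]
contact_force: [-0.4, 0.5, -0.2]
width: 0.0161
```

```bash
cat > lid3.py <<'E'
from plan import *
import sys
k=sys.argv[1]; show()
for n in('scene','top'):
    d=grab(n,n+k+'.png'); P=pts(d); Q=(P-O)@BR*1000
    for ya,yb in((-120,-60),(50,120)):
        m=(Q[...,1]>ya)&(Q[...,1]<yb)&(Q[...,2]>75)&(Q[...,2]<225)&(Q[...,0]>-45)&(Q[...,0]<85)
        q=Q[m]
        for _ in range(3):
            if len(q)<20: break
            f=np.polyfit(q[:,2],q[:,0],1); e=abs(np.polyval(f,q[:,2])-q[:,0]); q=q[e<8]
        if len(q)>20: print(n,(ya,yb),len(q),'lid angle',np.round(np.pi/2+np.arctan(f[0]),3),'x at z=204',np.polyval(f,204).round(1),'zmax',np.percentile(q[:,2],98).round(1))
a=cv2.imread('pics/scene%s.png'%k)[150:330,200:420];b=cv2.imread('pics/top%s.png'%k)[120:300,230:450]
cv2.imwrite('pics/b%s.png'%k,cv2.resize(np.hstack([a,b]),None,fx=1.8,fy=1.8))
E
python3 lid3.py 12
```

```text
t 20.73 pos [ 0.619  -0.0386  0.23  ] box mm [ -5.5  -0.2 185. ] toolx(box) [ 0.539 -0.001 -0.842] tooly [ 0.842 -0.001  0.539] q [-0.36  0.11  1.87  0.48  0.73 -0.9 ] F [-0.4  0.5 -0.2] w 0.0161
scene (-120, -60) 1794 lid angle 1.012 x at z=204 -9.0 zmax 204.7
scene (50, 120) 1946 lid angle 1.012 x at z=204 -8.8 zmax 204.8
top (-120, -60) 869 lid angle 1.004 x at z=204 -12.7 zmax 207.6
top (50, 120) 864 lid angle 1.007 x at z=204 -12.1 zmax 207.1
```

View pics/b12.png

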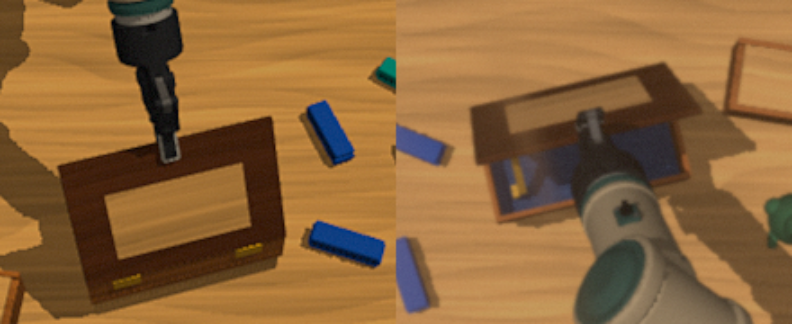

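The lid sits at about 1.01 rad by both cameras. I'll open, withdraw along the plate, then roll for the harmonica.

```bash
cat > harm.py <<'E'
from plan import *
HY=6.8; HC=np.array([.5133,.3221]); u=np.array([np.cos(np.deg2rad(HY)),np.sin(np.deg2rad(HY))])
def H(z,off=-18.6): return np.r_[HC+u*off/1000,z]
HO=ori(70,-1,yaw=HY)
E
python3 -c "
from harm import *
s=st(); Rm=rot(s['ee_rot']).as_matrix()
a=rows([(s['position']-Rm[:,0]*.09,Rm,-.3,3)])
b=rows([(B(-170,120,250),ori(72,-1,yaw=HY),.2,5)],a)
c=rows([(H(.10),HO,.41,4)],b)
"
```

```text
[ -0.5, 0, 0, 0, 0, 0, -0.3, -0.5, 0, 0, 0, 0, 0, -0.3, -0.5, 0, 0, 0, 0, 0, -0.3 ]
3 rows; end [ 0.5732 -0.0506  0.3066]
[ -0.04, -0.07, -0.08, 0.96, -0.14, -0.09, 0.2, -0.03, -0.08, -0.08, 0.96, -0.14, -0.09, 0.2, -0.04, -0.08, -0.07, 0.96, -0.14, -0.09, 0.2, -0.03, -0.08, -0.06, 0.96, -0.14, -0.09, 0.2, -0.04, -0.09, -0.06, 0.96, -0.14, -0.09, 0.2, -0.04, -0.09, -0.05, 0.96, -0.14, -0.09, 0.2, -0.03, -0.1, -0.04, 0.96, -0.14, -0.09, 0.2, -0.04, -0.1, -0.04, 0.96, -0.14, -0.09, 0.2, -0.04, -0.1, -0.03, 0.96, -0.14, -0.09, 0.2, -0.03, -0.1, -0.02, 0.96, -0.14, -0.09, 0.2 ]
[ -0.04, -0.11, -0.02, 0.96, -0.14, -0.09, 0.2, -0.03, -0.11, -0.01, 0.96, -0.14, -0.09, 0.2, -0.03, -0.1, 0, 0.96, -0.14, -0.09, 0.2, -0.04, -0.11, 0.01, 0.96, -0.15, -0.09, 0.2, -0.03, -0.11, 0.02, 0.97, -0.14, -0.09, 0.2, -0.03, -0.1, 0.02, 0.96, -0.15, -0.09, 0.2, -0.03, -0.11, 0.03, 0.97, -0.15, -0.09, 0.2, -0.03, -0.1, 0.03, 0.96, -0.14, -0.09, 0.2, -0.03, -0.1, 0.05, 0.97, -0.15, -0.09, 0.2, -0.03, -0.1, 0.05, 0.96, -0.14, -0.09, 0.2 ]
[ -0.02, -0.09, 0.05, 0.97, -0.15, -0.1, 0.2, -0.03, -0.09, 0.07, 0.96, -0.14, -0.09, 0.2, -0.02, -0.08, 0.07, 0.97, -0.15, -0.1, 0.2, -0.02, -0.08, 0.07, 0.96, -0.14, -0.09, 0.2, -0.02, -0.08, 0.08, 0.97, -0.15, -0.1, 0.2 ]
25 rows; end [0.4302 0.0375 0.2948]
[ 0.51, -0.65, -0.08, 0, 0.07, 0, 0.41, 0.52, -0.65, -0.07, 0, 0.07, 0, 0.41, 0.51, -0.65, -0.08, 0, 0.07, 0, 0.41, 0.51, -0.65, -0.07, 0, 0.07, 0, 0.41, 0.52, -0.65, -0.06, 0, 0.07, 0, 0.41, 0.51, -0.65, -0.07, 0, 0.08, 0, 0.41, 0.52, -0.65, -0.06, 0, 0.07, 0, 0.41 ]
7 rows; end [0.4948 0.3201 0.1   ]
```

Emit:
{"name": "carry_out", "arguments": {
  "deltas": [0, 0, 0, 0, 0, 0, -0.3, 0, 0, 0, 0, 0, 0, -0.3]
}}

```text
clock: 21.08
position: [0.62, -0.0383, 0.2304]
ee_rot: [0.658, 0.573, 0.414, -0.259]
contact_force: [-1.5, 0.5, 1.1]
width: 0.0298
```

Emit:
{"name": "carry_out", "arguments": {
  "deltas": [-0.5, 0, 0, 0, 0, 0, -0.3, -0.5, 0, 0, 0, 0, 0, -0.3, -0.5, 0, 0, 0, 0, 0, -0.3, 0, 0, 0, 0, 0, 0, -0.3]
}}

```text
clock: 21.58
position: [0.573, -0.051, 0.3086]
ee_rot: [0.659, 0.573, 0.411, -0.259]
contact_force: [-0.0, -0.2, 0.1]
width: 0.03
```

```bash
python3 lid3.py 13
```

```text
t 21.57 pos [ 0.573  -0.051   0.3086] box mm [-53.2  -0.9 263.6] toolx(box) [ 0.543 -0.004 -0.84 ] tooly [0.84  0.001 0.543] q [-0.43 -0.02  1.81  0.44  0.93 -0.87] F [-0.  -0.2  0.1] w 0.03
scene (-120, -60) 1796 lid angle 1.012 x at z=204 -9.0 zmax 205.1
scene (50, 120) 1934 lid angle 1.012 x at z=204 -8.8 zmax 205.2
top (-120, -60) 863 lid angle 1.002 x at z=204 -12.9 zmax 207.3
top (50, 120) 823 lid angle 1.006 x at z=204 -12.1 zmax 207.3
```

View pics/b13.png

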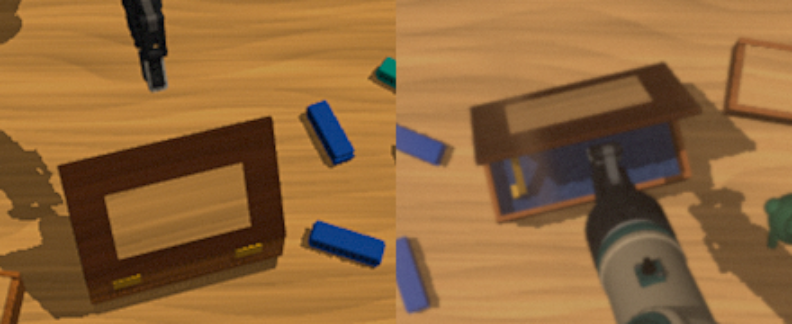

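The lid stays at about 1.01 on the stay with the gripper clear of it. Next, roll and travel to the harmonica.

Emit:
{"name": "carry_out", "arguments": {
  "deltas": [-0.04, -0.07, -0.08, 0.96, -0.14, -0.09, 0.2, -0.03, -0.08, -0.08, 0.96, -0.14, -0.09, 0.2, -0.04, -0.08, -0.07, 0.96, -0.14, -0.09, 0.2, -0.03, -0.08, -0.06, 0.96, -0.14, -0.09, 0.2, -0.04, -0.09, -0.06, 0.96, -0.14, -0.09, 0.2, -0.04, -0.09, -0.05, 0.96, -0.14, -0.09, 0.2, -0.03, -0.1, -0.04, 0.96, -0.14, -0.09, 0.2, -0.04, -0.1, -0.04, 0.96, -0.14, -0.09, 0.2, -0.04, -0.1, -0.03, 0.96, -0.14, -0.09, 0.2, -0.03, -0.1, -0.02, 0.96, -0.14, -0.09, 0.2]
}}

```text
clock: 22.92
position: [0.5148, -0.0148, 0.2993]
ee_rot: [0.442, 0.731, 0.291, -0.43]
contact_force: [0.8, 0.2, 0.4]
width: 0.0512
```

Emit:
{"name": "carry_out", "arguments": {
  "deltas": [-0.04, -0.11, -0.02, 0.96, -0.14, -0.09, 0.2, -0.03, -0.11, -0.01, 0.96, -0.14, -0.09, 0.2, -0.03, -0.1, 0, 0.96, -0.14, -0.09, 0.2, -0.04, -0.11, 0.01, 0.96, -0.15, -0.09, 0.2, -0.03, -0.11, 0.02, 0.97, -0.14, -0.09, 0.2, -0.03, -0.1, 0.02, 0.96, -0.15, -0.09, 0.2, -0.03, -0.11, 0.03, 0.97, -0.15, -0.09, 0.2, -0.03, -0.1, 0.03, 0.96, -0.14, -0.09, 0.2, -0.03, -0.1, 0.05, 0.97, -0.15, -0.09, 0.2, -0.03, -0.1, 0.05, 0.96, -0.14, -0.09, 0.2]
}}

```text
clock: 24.18
position: [0.4569, 0.0207, 0.2949]
ee_rot: [0.177, 0.805, 0.134, -0.551]
contact_force: [0.3, 1.0, -0.7]
width: 0.0512
```

Emit:
{"name": "carry_out", "arguments": {
  "deltas": [-0.02, -0.09, 0.05, 0.97, -0.15, -0.1, 0.2, -0.03, -0.09, 0.07, 0.96, -0.14, -0.09, 0.2, -0.02, -0.08, 0.07, 0.97, -0.15, -0.1, 0.2, -0.02, -0.08, 0.07, 0.96, -0.14, -0.09, 0.2, -0.02, -0.08, 0.08, 0.97, -0.15, -0.1, 0.2, 0, 0, 0, 0, 0, 0, 0.41]
}}

```text
clock: 24.92
position: [0.429, 0.0381, 0.2927]
ee_rot: [0.035, 0.807, 0.049, -0.588]
contact_force: [0.3, -0.1, -0.3]
width: 0.0602
```

```bash
python3 -c "
from harm import *
show()
rows([(H(.10),HO,.41,4)])"
```

```text
t 24.93 pos [0.429  0.0381 0.2927] box mm [-170.6  121.   247.7] toolx(box) [ 0.304 -0.038 -0.952] tooly [-0.129 -0.992 -0.001] q [-0.14 -0.15  1.87  0.09  1.13  1.28] F [ 0.3 -0.1 -0.3] w 0.0602
[ 0.59, -0.75, -0.1, 0, 0.09, 0, 0.41, 0.6, -0.76, -0.09, 0, 0.09, 0.01, 0.41, 0.6, -0.75, -0.09, 0, 0.09, 0, 0.41, 0.59, -0.76, -0.09, 0, 0.09, 0.01, 0.41, 0.6, -0.75, -0.08, 0.01, 0.09, 0, 0.41, 0.59, -0.76, -0.08, 0, 0.09, 0.01, 0.41 ]
6 rows; end [0.4947 0.3199 0.1003]
```

Emit:
{"name": "carry_out", "arguments": {
  "deltas": [0.59, -0.75, -0.1, 0, 0.09, 0, 0.41, 0.6, -0.76, -0.09, 0, 0.09, 0.01, 0.41, 0.6, -0.75, -0.09, 0, 0.09, 0, 0.41, 0.59, -0.76, -0.09, 0, 0.09, 0.01, 0.41, 0.6, -0.75, -0.08, 0, 0.09, 0, 0.41, 0.59, -0.76, -0.08, 0, 0.09, 0.01, 0.41, 0, 0, 0, 0, 0, 0, 0.41]
}}

```text
clock: 25.8
position: [0.4948, 0.3217, 0.0975]
ee_rot: [0.037, 0.817, 0.049, -0.574]
contact_force: [-0.2, -0.0, -1.0]
width: 0.0604
```

```bash
python3 -c "
from harm import *
show()
a=rows([(H(.03),HO,.41,3),(H(.008),HO,.41,2)])
d=grab('scene','s14.png');cv2.imwrite('pics/s14c.png',cv2.resize(d['color'][130:310,340:520,::-1],None,fx=3,fy=3))
"
```

```text
t 25.8 pos [0.4948 0.3217 0.0975] box mm [-36.9 379.6  52.5] toolx(box) [ 0.336 -0.046 -0.941] tooly [-0.126 -0.992  0.004] q [ 0.55  0.28  1.93 -0.25  0.63  2.17] F [-0.2 -0.  -1. ] w 0.0604
[ 0.35, 0.01, 0.13, 0.03, 0.02, -0.01, 0.41, 0.35, 0.01, 0.13, 0.02, 0.01, -0.01, 0.41, 0.36, 0.01, 0.13, 0.03, 0.02, -0.01, 0.41, 0.17, 0, 0.06, 0, 0, 0, 0.41, 0.17, 0, 0.06, 0, 0, 0, 0.41 ]
5 rows; end [0.4949 0.3198 0.0081]
```

View pics/s14c.png

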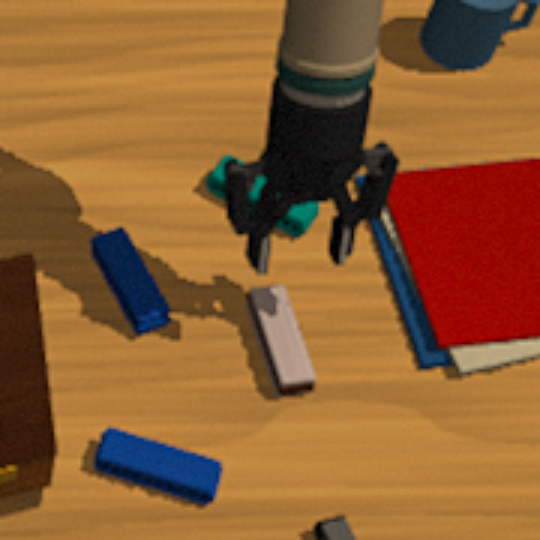

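Emit:
{"name": "carry_out", "arguments": {
  "deltas": [0.35, 0.01, 0.13, 0.03, 0.02, -0.01, 0.41, 0.35, 0.01, 0.13, 0.02, 0.01, -0.01, 0.41, 0.36, 0.01, 0.13, 0.03, 0.02, -0.01, 0.41, 0.17, 0, 0.06, 0, 0, 0, 0.41, 0.17, 0, 0.06, 0, 0, 0, 0.41, 0, 0, 0, 0, 0, 0, 0.41]
}}

```text
clock: 26.6
position: [0.4964, 0.3172, 0.0122]
ee_rot: [0.031, 0.819, 0.047, -0.571]
contact_force: [0.3, -1.0, 0.7]
width: 0.06
```

```bash
python3 -c "
from harm import *
show()
d=grab('scene','s15.png');cv2.imwrite('pics/s15c.png',cv2.resize(d['color'][130:310,340:520,::-1],None,fx=3,fy=3))
"
```

```text
t 26.6 pos [0.4964 0.3172 0.0122] box mm [-36.5 374.8 -32.8] toolx(box) [ 0.344 -0.045 -0.938] tooly [-0.136 -0.991 -0.002] q [ 0.54  0.41  2.04 -0.37  0.4   2.32] F [ 0.3 -1.   0.7] w 0.06
```

View pics/s15c.png

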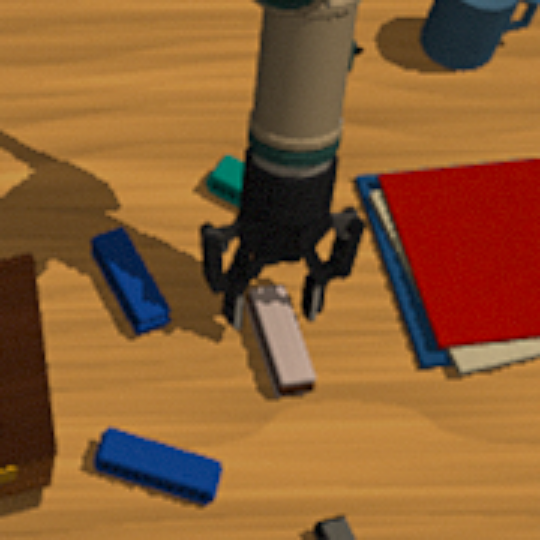

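Emit:
{"name": "carry_out", "arguments": {
  "deltas": [0.09, 0, 0.03, 0, 0, 0, 0.41, 0, 0, 0, 0, 0, 0, 0.41]
}}

```text
clock: 26.9
position: [0.4965, 0.3177, 0.0067]
ee_rot: [0.031, 0.819, 0.047, -0.57]
contact_force: [-0.6, 0.3, -0.1]
width: 0.06
```

Emit:
{"name": "carry_out", "arguments": {
  "deltas": [0, 0, 0, 0, 0, 0, -1, 0, 0, 0, 0, 0, 0, -1, 0, 0, 0, 0, 0, 0, -1, 0, 0, 0, 0, 0, 0, -1],
  "newtons": 45
}}

```text
clock: 27.4
position: [0.4969, 0.3181, 0.0072]
ee_rot: [0.031, 0.82, 0.048, -0.57]
contact_force: [-1.6, 0.5, 4.2]
width: 0.031
```

```bash
python3 -c "
from harm import *
show()
rows([(H(.06),HO,-1,4)])"
```

```text
t 27.4 pos [0.4969 0.3181 0.0072] box mm [-35.8 375.5 -37.8] toolx(box) [ 0.346 -0.044 -0.937] tooly [-0.136 -0.991 -0.003] q [ 0.54  0.41  2.04 -0.39  0.38  2.33] F [-1.6  0.5  4.2] w 0.031
[ -0.21, -0.01, -0.07, -0.02, -0.02, 0, -1, -0.21, -0.01, -0.07, -0.02, -0.03, 0.01, -1, -0.21, -0.01, -0.07, -0.02, -0.02, 0, -1, -0.21, -0.01, -0.07, -0.03, -0.03, 0.01, -1 ]
4 rows; end [0.4949 0.3201 0.0603]
```

Gripped at 31 mm (harmonica 32 mm). I'll lift and check.

Emit:
{"name": "carry_out", "arguments": {
  "deltas": [-0.21, 0, -0.07, 0, 0, 0, -1, -0.42, 0, -0.14, 0, 0, 0, -1, -0.63, 0, -0.21, 0, 0, 0, -1, -0.63, 0, -0.21, 0, 0, 0, -1, -0.63, 0, -0.21, 0, 0, 0, -1, 0, 0, 0, 0, 0, 0, -1]
}}

```text
clock: 28.15
position: [0.4931, 0.3178, 0.1704]
ee_rot: [0.03, 0.821, 0.048, -0.568]
contact_force: [-0.4, -0.1, -2.0]
width: 0.0309
```

```bash
cat > held.py <<'E'
from harm import *
import sys
k=sys.argv[1]; show(); s=st(); Rm=rot(s['ee_rot']).as_matrix(); tcp=s['position']
hx=Rm[:,0].copy(); hx[2]=0; hx/=np.linalg.norm(hx); hy=np.array([-hx[1],hx[0],0]); F=np.stack([hx,hy,[0,0,1]],1)
for n in('scene','top'):
    d=grab(n,n+k+'.png'); P=pts(d); Q=(P-tcp)@F*1000; c=d['color'].astype(int)
    sat=c.max(-1)-c.min(-1)
    m=(np.abs(Q[...,1])<25)&(Q[...,0]>-10)&(Q[...,0]<95)&(Q[...,2]>-40)&(Q[...,2]<50)&(c.max(-1)>95)&(sat<75)
    q=Q[m]
    if len(q)>20:
        t=q[q[:,2]>np.median(q[:,2])-6]; A=np.c_[t[:,:2],np.ones(len(t))]; f=np.linalg.lstsq(A,t[:,2],rcond=None)[0]
        r=cv2.minAreaRect(t[:,:2].astype(np.float32))
        print(n,len(q),'top-plane slopes',np.round(f[:2],3),'z med rel TCP',np.median(t[:,2]).round(1),'x range',np.percentile(t[:,0],[1,99]).round(1),'y',np.percentile(t[:,1],[1,99]).round(1),'rect',np.round(r[0],1),np.round(r[1],1),round(r[2],1))
    u0,v0=proj(d,tcp)[0].astype(int); cv2.imwrite('pics/h%s%s.png'%(n,k),cv2.resize(d['color'][max(0,v0-70):v0+70,max(0,u0-80):u0+80,::-1],None,fx=3.5,fy=3.5))
a=cv2.imread('pics/hscene%s.png'%k); b=cv2.imread('pics/htop%s.png'%k); h=min(a.shape[0],b.shape[0]); 
o=np.hstack([a[:h],b[:h]]); cv2.imwrite('pics/h%s.png'%k,cv2.resize(o,None,fx=790/o.shape[1],fy=790/o.shape[1]))
E
python3 held.py 16
```

```text
t 28.15 pos [0.4931 0.3178 0.1704] box mm [-39.5 376.2 125.4] toolx(box) [ 0.351 -0.042 -0.935] tooly [-0.136 -0.991 -0.006] q [ 0.54  0.19  1.85 -0.2   0.78  2.12] F [-0.4 -0.1 -2. ] w 0.0309
scene 396 top-plane slopes [-0.024  0.001] z med rel TCP 20.1 x range [-8.8 68.1] y [-19.5  19.6] rect [29.4  1.7] [78.9 44.2] 4.1
top 558 top-plane slopes [-0.008 -0.001] z med rel TCP 18.1 x range [-8.4 62.2] y [-16.2  16.6] rect [26.7 -0.9] [39.8 73.2] 83.6
```

View pics/h16.png

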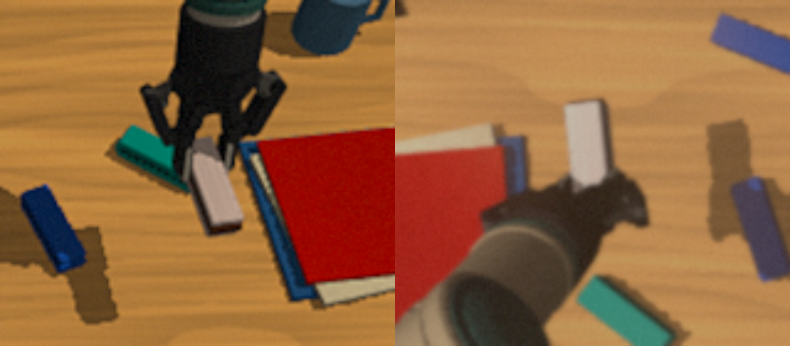

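Held level: slope is at most 0.02 rad and the front end is about 67 mm ahead of the TCP. Carry it to the front of the box.

```bash
python3 -c "
from harm import *
D=ori(69.5,-1)
a=rows([(B(-150,-20,150),D,-1,9)])
b=rows([(B(-110,-20,72),D,-1,3)],a)
"
```

```text
[ -0.09, 0.75, 0.07, -0.21, 0.01, -0.07, -1, -0.09, 0.75, 0.09, -0.2, 0.01, -0.07, -1, -0.09, 0.75, 0.09, -0.21, 0.01, -0.07, -1, -0.1, 0.75, 0.1, -0.2, 0.01, -0.07, -1, -0.1, 0.74, 0.12, -0.21, 0, -0.07, -1, -0.1, 0.75, 0.12, -0.2, 0.01, -0.07, -1, -0.11, 0.74, 0.14, -0.21, 0, -0.08, -1, -0.11, 0.73, 0.15, -0.2, 0.01, -0.07, -1, -0.12, 0.74, 0.15, -0.21, 0, -0.08, -1 ]
9 rows; end [ 0.4842 -0.0934  0.195 ]
[ 0.48, 0, -0.05, 0, 0, 0, -1, 0.49, 0, -0.06, 0, 0, 0, -1, 0.48, 0, -0.05, 0, 0, 0, -1 ]
3 rows; end [ 0.5224 -0.0837  0.1169]
```

Emit:
{"name": "carry_out", "arguments": {
  "deltas": [-0.09, 0.75, 0.07, -0.21, 0.01, -0.07, -1, -0.09, 0.75, 0.09, -0.2, 0.01, -0.07, -1, -0.09, 0.75, 0.09, -0.21, 0.01, -0.07, -1, -0.1, 0.75, 0.1, -0.2, 0.01, -0.07, -1, -0.1, 0.74, 0.12, -0.21, 0, -0.07, -1, -0.1, 0.75, 0.12, -0.2, 0.01, -0.07, -1, -0.11, 0.74, 0.14, -0.21, 0, -0.08, -1, -0.11, 0.73, 0.15, -0.2, 0.01, -0.07, -1, -0.12, 0.74, 0.15, -0.21, 0, -0.08, -1, 0, 0, 0, 0, 0, 0, -1]
}}

```text
clock: 29.5
position: [0.4847, -0.0963, 0.1935]
ee_rot: [0.069, 0.815, 0.1, -0.566]
contact_force: [-0.5, 0.5, -2.7]
width: 0.0312
```

```bash
python3 held.py 17; python3 -c "
from harm import *
D=ori(69.5,-1)
a=rows([(B(-110,-20,75),D,-1,4),(B(-60,-20,67),D,-1,3),(B(-28,-20,66),D,-1,3)])
"
```

```text
t 29.5 pos [ 0.4847 -0.0963  0.1935] box mm [-149.9  -23.   148.5] toolx(box) [ 0.349 -0.001 -0.937] tooly [-0.005 -1.    -0.001] q [-0.52  0.03  1.97  0.31  0.9   0.64] F [-0.5  0.5 -2.7] w 0.0312
scene 437 top-plane slopes [-0.029 -0.04 ] z med rel TCP 19.9 x range [-9.3 68.4] y [-20.5  20.3] rect [29.6  2.2] [79.8 42.8] 4.2
top 599 top-plane slopes [-0.011 -0.024] z med rel TCP 20.8 x range [-9.1 64.2] y [-12.1  20.9] rect [26.6  6.1] [79.2 46. ] 12.5
[ 0.34, 0, -0.05, -0.01, 0.01, 0.01, -1, 0.35, 0.01, -0.05, -0.01, 0.01, 0.01, -1, 0.34, 0, -0.05, -0.01, 0, 0.01, -1, 0.35, 0, -0.05, 0, 0.01, 0.01, -1, 0.14, 0, -0.24, 0, 0, 0, -1, 0.13, 0, -0.25, 0, 0, 0, -1, 0.14, 0, -0.24, 0, 0, 0, -1, 0.07, 0, -0.17, 0, 0, 0, -1, 0.07, 0, -0.16, 0, 0, 0, -1, 0.06, 0, -0.17, 0, 0, 0, -1 ]
10 rows; end [ 0.6021 -0.063   0.1113]
```

View pics/h17.png

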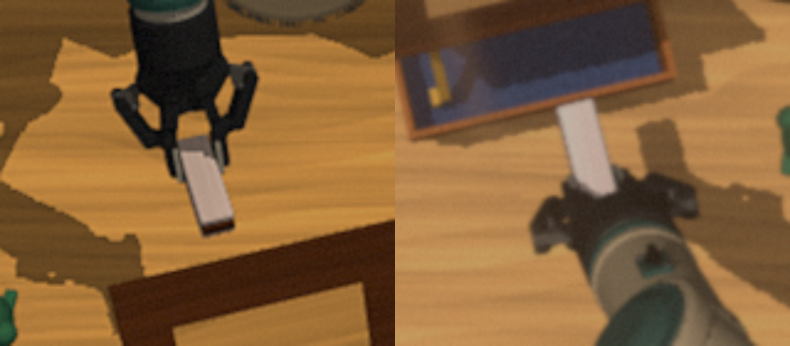

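Emit:
{"name": "carry_out", "arguments": {
  "deltas": [0.34, 0, -0.05, 0, 0.01, 0.01, -1, 0.35, 0.01, -0.05, 0, 0.01, 0.01, -1, 0.34, 0, -0.05, 0, 0, 0.01, -1, 0.35, 0, -0.05, 0, 0.01, 0.01, -1, 0.14, 0, -0.24, 0, 0, 0, -1, 0.13, 0, -0.25, 0, 0, 0, -1, 0.14, 0, -0.24, 0, 0, 0, -1]
}}

```text
clock: 30.48
position: [0.5744, -0.0708, 0.115]
ee_rot: [0.072, 0.817, 0.102, -0.563]
contact_force: [-0.3, 0.3, -1.9]
width: 0.0314
```

Emit:
{"name": "carry_out", "arguments": {
  "deltas": [0.07, 0, -0.17, 0, 0, 0, -1, 0.07, 0, -0.16, 0, 0, 0, -1, 0.06, 0, -0.17, 0, 0, 0, -1, 0, 0, 0, 0, 0, 0, -1]
}}

```text
clock: 30.98
position: [0.6048, -0.0635, 0.1139]
ee_rot: [0.072, 0.817, 0.101, -0.564]
contact_force: [-0.0, -0.5, -1.4]
width: 0.031
```

```bash
python3 lid3.py 18; python3 -c "
from harm import *
D=ori(69.5,-1)
a=rows([(B(-25,-20,48),D,-1,3),(B(-24.5,-20,27),D,-1,4)])
"
```

```text
t 30.98 pos [ 0.6048 -0.0635  0.1139] box mm [-25.4 -20.8  68.9] toolx(box) [ 0.354 -0.003 -0.935] tooly [-0.    -1.     0.003] q [-0.34  0.27  1.9   0.31  0.69  0.77] F [-0.  -0.5 -1.4] w 0.031
scene (-120, -60) 1791 lid angle 1.013 x at z=204 -8.9 zmax 204.8
scene (50, 120) 1940 lid angle 1.012 x at z=204 -8.8 zmax 204.6
top (-120, -60) 865 lid angle 1.003 x at z=204 -12.8 zmax 207.6
top (50, 120) 866 lid angle 1.008 x at z=204 -12.0 zmax 207.5
[ 0.11, 0, 0.03, 0, -0.01, -0.01, -1, 0.11, -0.01, 0.03, 0, -0.02, -0.01, -1, 0.11, 0, 0.03, 0.01, -0.01, -0.01, -1, 0.08, 0, 0.03, 0, 0, 0, -1, 0.09, 0, 0.03, 0, 0, 0, -1, 0.08, 0, 0.03, 0, 0, 0, -1, 0.08, 0, 0.03, 0, 0, 0, -1 ]
7 rows; end [ 0.6054 -0.0623  0.072 ]
```

View pics/b18.png

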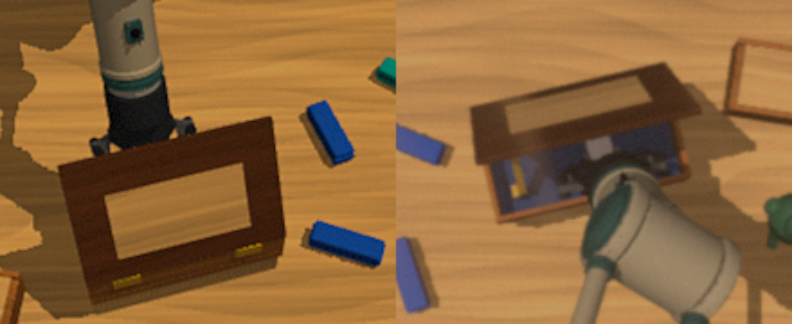

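The lid is undisturbed, and the harmonica is under it at top crop (600,148). Lowering gently.

Emit:
{"name": "carry_out", "arguments": {
  "deltas": [0.11, 0, 0.03, 0, -0.01, 0, -1, 0.11, 0, 0.03, 0, -0.02, 0, -1, 0.11, 0, 0.03, 0, -0.01, 0, -1, 0.08, 0, 0.03, 0, 0, 0, -1, 0.09, 0, 0.03, 0, 0, 0, -1, 0.08, 0, 0.03, 0, 0, 0, -1, 0.05, 0, 0.02, 0, 0, 0, -1, 0, 0, 0, 0, 0, 0, -1]
}}

```text
clock: 32.08
position: [0.6057, -0.0629, 0.0738]
ee_rot: [0.072, 0.815, 0.101, -0.565]
contact_force: [-0.0, 0.1, -1.6]
width: 0.0314
```

```bash
python3 -c "
from harm import *
show()"
```

```text
t 32.08 pos [ 0.6057 -0.0629  0.0738] box mm [-24.4 -20.6  28.8] toolx(box) [ 0.35  -0.002 -0.937] tooly [-0.    -1.     0.002] q [-0.33  0.33  1.94  0.35  0.59  0.72] F [-0.   0.1 -1.6] w 0.0314
```

Emit:
{"name": "carry_out", "arguments": {
  "deltas": [0.03, 0, 0.01, 0, 0, 0, -1, 0.03, 0, 0.01, 0, 0, 0, -1, 0, 0, 0, 0, 0, 0, -1]
}}

```text
clock: 32.45
position: [0.606, -0.0629, 0.0702]
ee_rot: [0.072, 0.815, 0.101, -0.565]
contact_force: [1.4, 0.1, -0.5]
width: 0.0313
```

Emit:
{"name": "carry_out", "arguments": {
  "deltas": [0.02, 0, 0.01, 0, 0, 0, -1, 0, 0, 0, 0, 0, 0, -1]
}}

```text
clock: 32.7
position: [0.6058, -0.063, 0.0689]
ee_rot: [0.072, 0.815, 0.101, -0.565]
contact_force: [0.4, -0.4, -1.0]
width: 0.0311
```

Emit:
{"name": "carry_out", "arguments": {
  "deltas": [0.02, 0, 0.01, 0, 0, 0, -1, 0, 0, 0, 0, 0, 0, -1]
}}

```text
clock: 32.95
position: [0.6057, -0.063, 0.0675]
ee_rot: [0.072, 0.815, 0.101, -0.565]
contact_force: [0.3, 0.4, -1.3]
width: 0.0313
```

Emit:
{"name": "carry_out", "arguments": {
  "deltas": [0.01, 0, 0, 0, 0, 0, -1, 0, 0, 0, 0, 0, 0, -1]
}}

```text
clock: 33.2
position: [0.606, -0.0631, 0.0673]
ee_rot: [0.072, 0.816, 0.101, -0.565]
contact_force: [-2.7, -0.1, 2.3]
width: 0.0312
```

Emit:
{"name": "carry_out", "arguments": {
  "deltas": [0.02, 0, 0.01, 0, 0, 0, -1, 0, 0, 0, 0, 0, 0, -1]
}}

```text
clock: 33.45
position: [0.606, -0.0631, 0.0672]
ee_rot: [0.072, 0.816, 0.101, -0.565]
contact_force: [-6.9, -1.5, 10.3]
width: 0.0308
```

Floor contact felt at about 10 N, with TCP at the expected height. Release.

Emit:
{"name": "carry_out", "arguments": {
  "deltas": [-0.02, 0, -0.01, 0, 0, 0, -1, 0, 0, 0, 0, 0, 0, 0.1, 0, 0, 0, 0, 0, 0, 0.4, 0, 0, 0, 0, 0, 0, 0.4]
}}

```text
clock: 33.95
position: [0.6061, -0.063, 0.0669]
ee_rot: [0.072, 0.816, 0.101, -0.565]
contact_force: [0.1, 0.2, -0.4]
width: 0.0598
```

```bash
python3 lid3.py 19; python3 -c "
from harm import *
s=st(); Rm=rot(s['ee_rot']).as_matrix()
a=rows([(s['position']-Rm[:,0]*.07,Rm,.4,4),(B(-130,-20,180),ori(69.5,-1),.4,3)])"
```

```text
t 33.95 pos [ 0.6061 -0.063   0.0669] box mm [-24.1 -20.7  21.9] toolx(box) [ 0.351 -0.003 -0.936] tooly [-0.001 -1.     0.003] q [-0.33  0.34  1.95  0.36  0.58  0.71] F [ 0.1  0.2 -0.4] w 0.0598
scene (-120, -60) 1786 lid angle 1.012 x at z=204 -8.9 zmax 204.8
scene (50, 120) 1942 lid angle 1.012 x at z=204 -8.8 zmax 205.1
top (-120, -60) 513 lid angle 1.006 x at z=204 -12.0 zmax 207.8
top (50, 120) 862 lid angle 1.006 x at z=204 -12.2 zmax 207.3
[ -0.29, 0, 0, 0, 0, 0, 0.4, -0.29, 0, 0, 0, 0, 0, 0.4, -0.29, 0, 0, 0, 0, 0, 0.4, -0.3, 0, 0, 0, 0, 0, 0.4, -0.64, 0, 0.24, 0, 0, -0.01, 0.4, -0.64, 0, 0.25, 0, 0, -0.01, 0.4, -0.64, -0.01, 0.24, 0.01, -0.01, -0.02, 0.4 ]
7 rows; end [ 0.5031 -0.0883  0.2252]
```

View pics/b19.png

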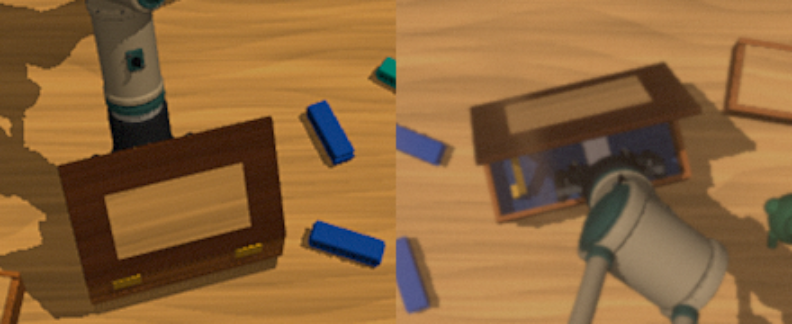

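Emit:
{"name": "carry_out", "arguments": {
  "deltas": [0, 0, 0, 0, 0, 0, 0.4, -0.29, 0, 0, 0, 0, 0, 0.4, -0.29, 0, 0, 0, 0, 0, 0.4, -0.29, 0, 0, 0, 0, 0, 0.4, -0.3, 0, 0, 0, 0, 0, 0.4, -0.64, 0, 0.24, 0, 0, 0, 0.4, -0.64, 0, 0.25, 0, 0, 0, 0.4, -0.64, 0, 0.24, 0, 0, 0, 0.4, -0.8, 0, 0.3, 0, 0, 0, 0.4, -0.8, 0, 0.3, 0, 0, 0, 0.4]
}}

```text
clock: 35.3
position: [0.436, -0.1052, 0.305]
ee_rot: [0.073, 0.816, 0.101, -0.565]
contact_force: [-0.2, -0.8, 0.7]
width: 0.0597
```

Emit:
{"name": "carry_out", "arguments": {
  "deltas": [-0.5, 0, 0.7, 0, 0, 0, 0.4, -0.3, 0, 0.7, 0, 0, 0, 0.4, 0, 0, 0, 0, 0, 0, 0.4, 0, 0, 0, 0, 0, 0, 0.4]
}}

```text
clock: 35.8
position: [0.3452, -0.1288, 0.319]
ee_rot: [0.072, 0.816, 0.1, -0.565]
contact_force: [-0.3, 0.6, 0.8]
width: 0.06
```

```bash
python3 lid3.py 20; python3 - <<'E'
from harm import *
for n in('scene','top'):
    d=grab(n,n+'21.png'); P=pts(d); Q=(P-O)@BR*1000; c=d['color'].astype(int)
    m=(abs(Q[...,0])<66)&(Q[...,1]>-90)&(Q[...,1]<50)&(Q[...,2]>32)&(Q[...,2]<53)&(c[...,2]>60)
    q=Q[m]
    if len(q)>30:
        A=np.c_[q[:,:2],np.ones(len(q))]; f=np.linalg.lstsq(A,q[:,2],rcond=None)[0]
        print(n,len(q),'slopes',f[:2].round(3),'z',np.median(q[:,2]).round(1),'x',np.percentile(q[:,0],[1,99]).round(1),'y',np.percentile(q[:,1],[1,99]).round(1))
    z=P[...,2]
    for nm,(x,y,ra) in dict(frog=(.54,-.335,.08),small=(.72,-.325,.12),clamp=(.732,.344,.08)).items():
        mm=(np.hypot(P[...,0]-x,P[...,1]-y)<ra)&(z>.013)&(z<.095)
        r=cv2.minAreaRect(P[mm][:,:2].astype(np.float32)); print(n,nm,np.round(r[0],4),np.round(r[1],3))
a=cv2.imread('pics/top21.png'); cv2.imwrite('pics/t21c.png',cv2.resize(a[140:270,250:430],None,fx=4,fy=4))
E
```

```text
t 35.8 pos [ 0.3452 -0.1288  0.319 ] box mm [-293.1  -20.   274. ] toolx(box) [ 0.352 -0.005 -0.936] tooly [-0.002 -1.     0.005] q [-0.88 -0.25  1.88  0.33  1.36  0.39] F [-0.3  0.6  0.8] w 0.06
scene (-120, -60) 1796 lid angle 1.014 x at z=204 -8.8 zmax 204.8
scene (50, 120) 1938 lid angle 1.012 x at z=204 -8.8 zmax 205.2
top (-120, -60) 857 lid angle 1.004 x at z=204 -12.7 zmax 207.7
top (50, 120) 831 lid angle 1.006 x at z=204 -12.1 zmax 207.6
scene frog [ 0.5419 -0.3428] [0.071 0.081]
scene small [ 0.7223 -0.3264] [0.163 0.103]
scene clamp [0.7351 0.3433] [0.093 0.025]
top 342 slopes [ 0.015 -0.012] z 43.0 x [-58.4  -0.3] y [-35.3  -3.8]
top frog [ 0.5307 -0.3371] [0.087 0.078]
top small [ 0.7173 -0.3263] [0.162 0.102]
top clamp [0.73   0.3446] [0.094 0.025]
```

View pics/t21c.png

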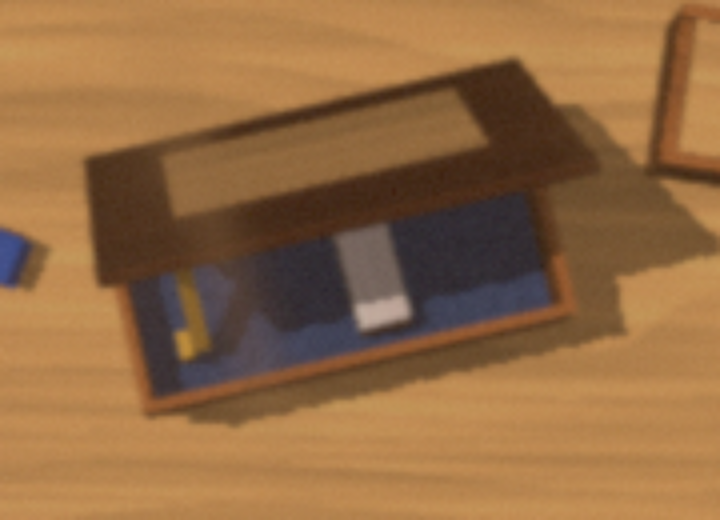

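The harmonica lies flat at top crop (375,275). Its top is at box z 43 (15+28) and its centre at about (-6, -20) mm. The lid is at about 1.01, the stay is up, and the arm is clear of everything.

```bash
python3 -c "
from h import *
print(job.sign_off()); print(readout.get_state()['clock'])"
```

```text
the job is handed in; nothing more can be done
None
the job is handed in; nothing more can be done
```

The job is handed in, at about 36 s of the 72 s allowed; the sign-off gives no verdict. I pushed the lid past upright, gripped the stay and swung it fully up, then lowered the lid onto it with the fingers astride the lip. Then I gripped the chrome harmonica near one end, reached in under the lid, set it down at about 10 N and let go.

Last checks:
- **Lid:** it reads 1.00–1.01 rad in both cameras, resting on the stay.
- **Stay:** it is still up in the top view. When I raised it, the tip measured at its 0.90 rad position.
- **Harmonica:** its top is at box z 43 mm, which is the floor plus 28 mm. It is level within about 0.02 rad and centred near box (-6, -20) mm. Only the top camera could see it, because the lid hides it from the other.
- **Arm:** it stands well clear of everything.
- **Bystanders:** the small box and the clamp measure within 2 mm of their starting positions. The frog reads 4–8 mm off, most likely because I measured it with a different pixel mask the second time; the arm never went near it.

The two cameras disagreed by up to about 4 mm in x throughout. I averaged them, and the grips and the floor contact came where expected.

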